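# Unnest two stack-and-nest totes, load them and stack them turned half round

### The arm

A 7-joint arm with a two-finger parallel gripper is mounted at the origin on a cart in front of the work surface, level with it; the furniture and walls round the work are solid. World frame = base frame: x ahead of the robot, y to its left, z up, the work surface at z = 0. Lengths are in m, angles in degrees, forces in N, time in s.
With the tool pointing down it reaches from about 0.425 to 0.875 m from the base axis. Payload 4.7 kg.
Tool frame: the origin (TCP) lies at the very end of the fingers, on their centre line; the grasp point (between the pads) lies 19 mm behind it; y points along the fingers, z is the direction in which the jaws open and shut, and the axes are right-handed (so a half turn about y gives the same grasp; the last joint's range is limited). The gripper opens to 87 mm and grips with 3 to 60 N. Pads are 19 mm wide; open, the fingers measure 117 mm over their backs; the gripper's body (75 mm by 190 mm) begins 51 mm behind the grasp point.
Start: joints at [67.386, 18.392, -4.016, 83.108, 1.295, 78.541, -3.26], TCP at [0.258, -0.596, 0.223] pointing down, gripper open.
Joint ranges: [-163.93, 163.93], [-17.29, 119.83], [-79.2, 71.16], [3.27, 140.29], [-89.18, 269.18], [5.43, 117.66], [-154.24, 154.24]. Speed limits (degrees/s): [147.25, 147.25, 180, 180, 180, 180, 180].

### API

Orientations are given as [roll, pitch, yaw] about the fixed x, y, z axes, in that order (R = Rz(yaw) Ry(pitch) Rx(roll)).
In Python, from cell import env gives the robot as it stands.
- The arm moves only by the shell command python3 -m pendant 'ROWS' [FORCE]. ROWS is JSON, one flat list of numbers, 7 for each row, row after row: the shift along the world's x, y, z in units of 40 mm (1.0 is 40 mm), then the turn, a rotation vector about the world's x, y, z in units of 10 degrees (1.0 is 10 degrees), then the finger opening in mm, from 0 to 87. In form: [x, y, z, wx, wy, wz, jaw, x, y, z, wx, wy, wz, jaw, ...]. A call has 1 to 10 rows; each row shifts and turns the commanded pose from where the row before left it; what a row does not reach is not made up. A row lasts 1/8 s, in which the tool goes at most 62.5 mm and 10.7 degrees, less where a joint would pass 70% of its speed; a pose out of reach is approached as far as the arm can. A call is refused whole if a number of a shift passes 1 or a number of a turn 1, either way. A call with a gripper value outside its range is refused whole. The fingers move at their own pace and stop on an object; FORCE is the grip in N (left out, the last holds). Time passes only in rows, so rows that do not move let the fingers close. It gives the time, the measured TCP pose, the force and the opening at its end, in the units of the state.
- env.get_obs(): the state, without advancing time (a new reading comes with each control period).
- env.read_camera(name): name is "scene" or "side" or "wrist"; returns a dict with "image" (480x640x3 uint8, red, green, blue), "fx", "fy", "cx", "cy" (pixels), "cam_to_world" (4x4, takes a point from camera to world coordinates). Camera axes: x right, y up, looking along -z (the intrinsics and any distortion apply to the point x, -y, -z); pixel columns grow to the right and rows downward; lengths in m; the calibration is good to about 2 mm. A picture is of the moment at which its call begins. There is no depth.
- env.sign_off(): hands the job in, once; it reports no verdict.
The state is a dict: "time_s": time; "qpos": joint angles; "joint_velocities": joint speeds; "effort": joint torques, N m; "tool_pos": TCP position; "tool_rot": TCP orientation; "force": force on the tool from outside, world axes, zero at the start; "wrist_torque": the same for the moment, N m; "grip_width": finger opening in m.
Only numpy, scipy, OpenCV 4.12 (cv2) and the standard library are available. Lean on these libraries where they do the work, as an engineer would, in place of code of your own. Each camera call takes 0.05 s, during which the arm holds its last target.

### The job

The two small grey totes are put away one nested in the other; set them up as a loaded stack instead. Lift the upper tote out, put the wooden block inside the lower tote, then turn the upper tote half round (180 degrees, level) so that it cannot nest, and set it on the lower one so that the pillar tops lock into the pockets under its base and it sits level and fully down. Then put the tape measure inside the upper tote, and leave the mug, whetstone, sanding block and spoon beside them where they are.

Things in the scene. Friction and masses are not known exactly. Their poses are not given: they have to be found in the camera images.
- lower_tote_centre (a point): Centre of the lower of two identical loose grey plastic totes: on its vertical axis, half-way up its 80 mm height. x along its length to the end with the card holder, y across, z up; about 160 g. Rim 210 x 150 mm outside (x, y): a band 9 mm thick, 28 mm high; below it 2.5 mm walls draft inward to 174 x 114 mm at the base. Inner floor 7 mm above the base.
- lower_tote_pillar (a point): Top of one of the lower tote's four pillars, inside its long walls at x = +64 and x = -30 mm (y = +-54 mm, the same on both sides): 64 mm above the base, about 16 mm wide along x; feet 37 mm wide, 78 mm apart across the tote. Outside, behind each pillar, is an open channel; nested totes face the same way, pillars in channels, the upper one 28 mm higher, rim band on rim.
- upper_tote_centre (a point): Centre of the upper tote, of the same size and axes: on its vertical axis, half-way up, rim 40 mm above, base 40 mm below. Carry it level by pinching the 9 mm thick rim band of a long wall from above near its middle (band centre at x = 0, y = +-70.5 mm), one finger inside, one outside; while it is nested the tips go at most 22 mm below its rim, or they catch the other rim too.
- upper_tote_card (a point): Middle of the card holder (blank white card in a 68 x 20 mm frame) on the rim band at the +x end of the upper tote, 105 mm from its axis. Turned half round, its base comes over the pillar tops, which enter 4 mm deep pockets under it (about 3 mm play each way): it then sits 60 mm above the lower tote, on the same axis, card end over plain end. Not locked, it stays 4 mm higher or tilts.
- wood_block_centre (a point): Centre of a plain loose wooden block, 60 x 55 x 45 mm (x, y, z), about 110 g, 45 mm tall as it stands on the bench. It goes into the lower tote.
- tape_measure_centre (a point): Centre of the case of a yellow pocket tape measure standing upright on the bench: case 68 mm long (x), 30 mm thick (y), 62 mm high (z), about 210 g; this point is half-way up. A small hook stands out 22 mm beyond the case at the +x end. It goes into the upper tote.
- mug: White mug, 78 mm across, 101 mm tall, with a handle: a bystander, origin under it. It stands before a fixed drawer chest, 217 mm high, that fills the back of the bench beyond world x = 0.68 m from world y = 0.09 to 0.47 m: keep a tote clear of it when turning.
- whetstone: Whetstone on a wooden base, 210 x 75 x 36 mm: a bystander, origin under its centre. Between it and the totes (to their right, -y) 160 mm or more of bench is free for setting the upper tote down.
- sanding_block: Cork sanding block wrapped in abrasive paper, 104 x 59 x 30 mm: a bystander, origin under its centre. Longer and flatter than the wooden block.
- spoon: Carved wooden spoon, 210 x 48 x 17 mm, lying: a bystander, origin under its centre.
There are look-alikes about, which are no part of the job. Of the things like the part that bears tape_measure_centre, leave any that is blue or turquoise; of the rest the larger one is meant.

How it is judged:
By the outcome, as a careful person would: the job done as asked, in the order asked, and still so for the second after the job is handed in, with the robot touching nothing.
It also fails if it takes over 72 s, if anything falls off the work surface, if the arm or the gripper's body presses on something with over 40 N, if the wrist force passes 120 N, or if a joint passes its speed limit or range.

## Working session

There is one attempt and no reset: what is moved stays moved. The work goes in short steps, Python scripts to look and compute and a shell command to move; the robot and the scene stay as the last step left them, time stands still between calls to the robot, and variables do not carry over. Pictures are saved under pics/ and viewed, and the job is handed in when it is done.

```bash
ls; mkdir -p pics; python3 - <<'E'
from cell import env
import cv2,numpy as np
print(env.get_obs())
for n in ["scene","side","wrist"]:
    c=env.read_camera(n); cv2.imwrite(f"pics/a_{n}.png",c["image"][:,:,::-1])
    print(n,{k:(np.round(v,4).tolist() if k=="cam_to_world" else v) for k,v in c.items() if k!="image"})
E
```

```text
pics
{'time_s': 0.0, 'qpos': array([67.38445198, 18.43879901, -4.0169211 , 83.17413895,  1.29360843,
       78.541372  , -3.25913184]), 'joint_velocities': array([-0.06309415, -0.0099602 ,  0.0428245 , -0.01141172, -0.10768122,
        0.03834745,  0.01658966]), 'effort': array([ 5.78646541e-04, -4.91289067e+01, -4.03133305e-01, -3.12529743e+01,
       -6.38213125e-02,  4.34953964e-02,  1.57193399e-04]), 'tool_pos': array([ 0.25814516, -0.59593853,  0.22147134]), 'tool_rot': array([-9.01091381e+01, -3.95807454e-03, -1.56572806e+02]), 'force': array([ 0.07854919, -0.53067131,  0.86169645]), 'wrist_torque': array([ 0.02816594, -0.02580551, -0.02721251]), 'grip_width': 0.08703340952894627}
scene {'fx': 562.4731216152302, 'fy': 562.4731216152302, 'cx': 318.98911284600973, 'cy': 237.88203958157933, 'cam_to_world': [[-0.9744, -0.1207, 0.1897, 0.8432], [0.2247, -0.5019, 0.8352, 1.3196], [-0.0056, 0.8565, 0.5162, 0.8971], [0.0, 0.0, 0.0, 1.0]]}
side {'fx': 599.818664249218, 'fy': 599.818664249218, 'cx': 332.6246414026876, 'cy': 233.5205833801087, 'cam_to_world': [[-0.8829, 0.2267, -0.4111, -0.2016], [-0.4688, -0.4717, 0.7468, 1.3194], [-0.0246, 0.8521, 0.5228, 1.0031], [0.0, 0.0, 0.0, 1.0]]}
wrist {'fx': 425.4215177444895, 'fy': 425.4215177444895, 'cx': 320.3925816419332, 'cy': 239.7625639485542, 'cam_to_world': [[0.3972, 0.8767, 0.2714, 0.3327], [-0.9177, 0.38, 0.1155, -0.5636], [-0.0018, -0.2949, 0.9555, 0.3841], [0.0, 0.0, 0.0, 1.0]]}
```

View pics/a_scene.png

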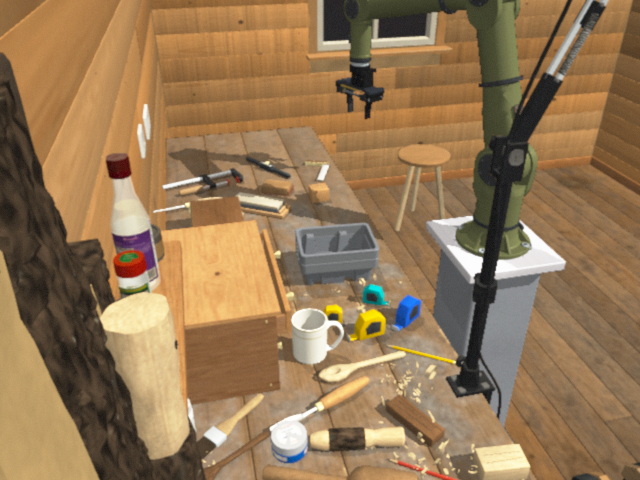

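View pics/a_side.png

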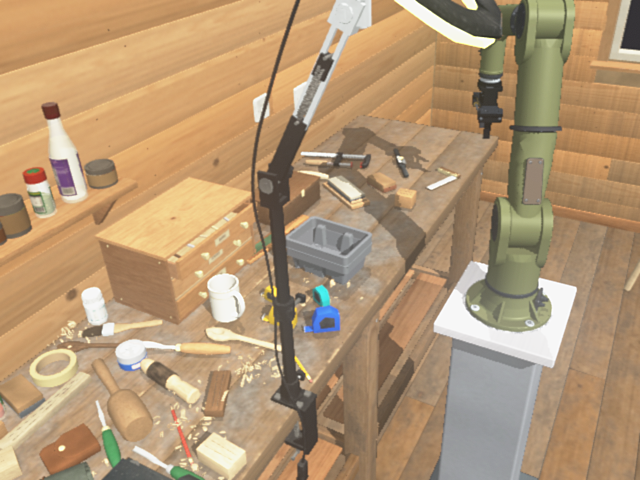

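View pics/a_wrist.png

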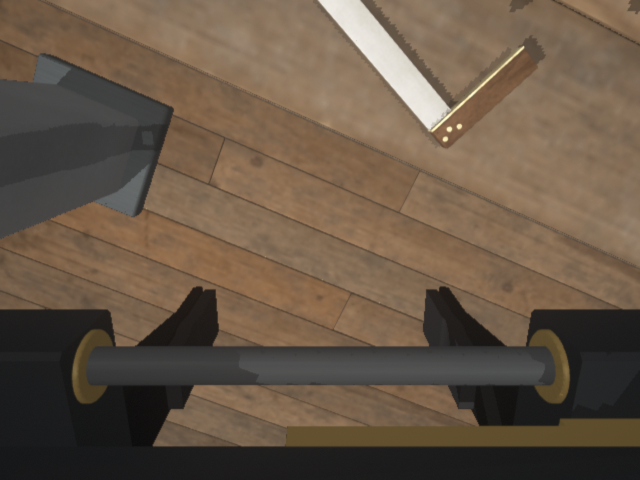

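```bash
cat > h.py <<'E'
import cv2,numpy as np
from cell import env
def ray(c,u,v):
    T=np.array(c["cam_to_world"]); d=np.array([(u-c["cx"])/c["fx"],-(v-c["cy"])/c["fy"],-1.0])
    return T[:3,3],T[:3,:3]@d
def onz(c,u,v,z):
    o,d=ray(c,u,v); return o+d*(z-o[2])/d[2]
def proj(c,P):
    T=np.array(c["cam_to_world"]); p=(np.atleast_2d(P)-T[:3,3])@T[:3,:3]
    return np.c_[c["cx"]+c["fx"]*p[:,0]/-p[:,2], c["cy"]-c["fy"]*p[:,1]/-p[:,2]]
def snap(n,f):
    c=env.read_camera(n); cv2.imwrite(f"pics/{f}.png",c["image"][:,:,::-1]); np.savez(f"pics/{f}.npz",**c); return c
def load(f):
    d=np.load(f"pics/{f}.npz"); return {k:(float(d[k]) if d[k].ndim==0 else d[k]) for k in d}
def crop(f,x0,y0,w,h,s,out):
    im=cv2.imread(f"pics/{f}.png")[y0:y0+h,x0:x0+w]; cv2.imwrite(f"pics/{out}.png",cv2.resize(im,None,fx=s,fy=s,interpolation=cv2.INTER_CUBIC))
E
python3 - <<'E'
from h import *
c=snap("scene","b_scene");c2=snap("side","b_side")
crop("b_scene",150,140,270,200,2.9,"c1")
crop("b_side",200,140,250,200,3,"c2")
for n,p in dict(tote=(337,265),whet=(263,206),block1=(320,200),sand=(277,190),pale=(500,470),tapeY=(370,335),tapey=(333,322),mug=(311,355)).items(): print(n,onz(c,*p,0).round(3))
print(env.get_obs()["time_s"])
E
```

```text
tote [0.497 0.026 0.   ]
whet [ 0.652 -0.382  0.   ]
block1 [ 0.453 -0.38   0.   ]
sand [ 0.586 -0.493  0.   ]
pale [0.376 0.747 0.   ]
tapeY [0.496 0.337 0.   ]
tapey [0.571 0.269 0.   ]
mug [0.649 0.371 0.   ]
0.25
```

View pics/c1.png

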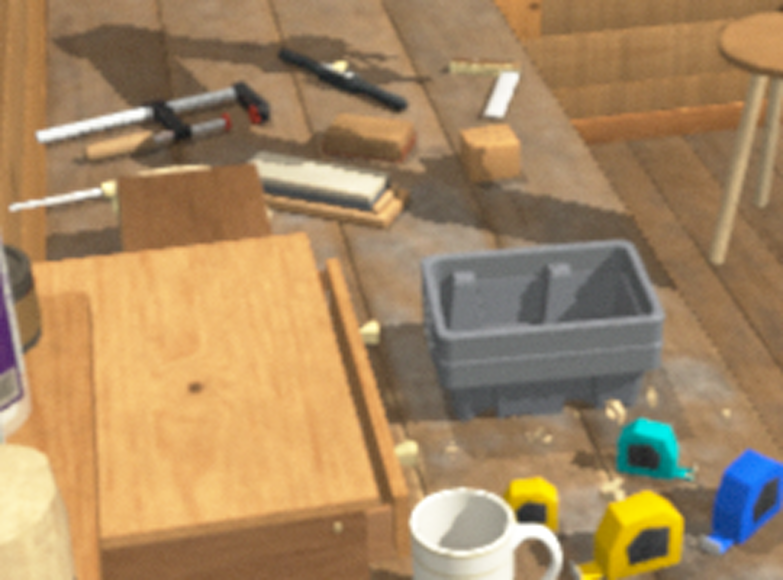

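View pics/c2.png

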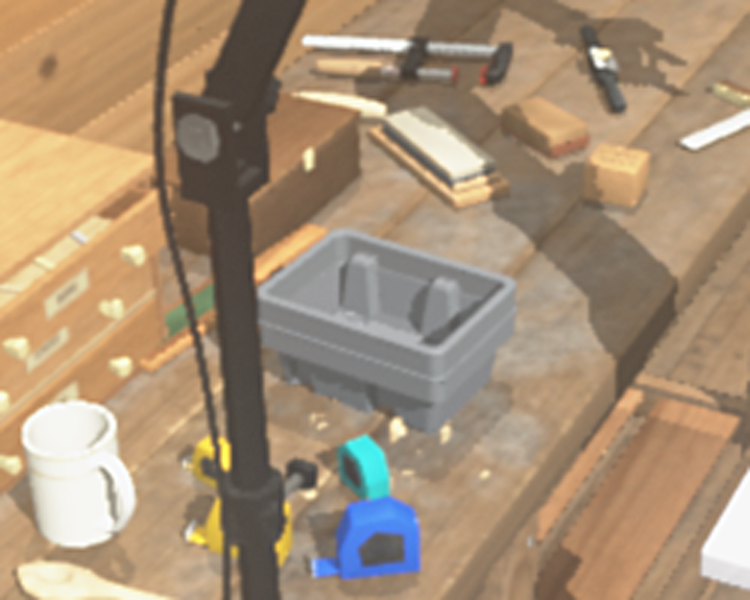

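Candidates. The large yellow tape is at (370,325); the others are the small yellow (333,315), turquoise (374,294) and blue (408,312). The wooden block is the cube at (320,192); look-alikes are the sanding block (277,187) and the pale block (500,462). The card end of the totes faces world +x, because the pillars sit nearer the left end. Next I get a closer wrist view.

```bash
python3 -m pendant '[0.53,0.99,0.32,0,0,-0.234,87, 0.53,0.99,0.32,0,0,-0.234,87, 0.53,0.99,0.32,0,0,-0.234,87, 0.53,0.99,0.32,0,0,-0.234,87, 0.53,0.99,0.32,0,0,-0.234,87, 0.53,0.99,0.32,0,0,-0.234,87, 0.53,0.99,0.32,0,0,-0.234,87, 0.53,0.99,0.32,0,0,-0.234,87, 0.53,0.99,0.32,0,0,-0.234,87, 0.53,0.99,0.32,0,0,-0.234,87]' 40
python3 - <<'E'
from h import *
snap("wrist","d_wrist"); o=env.get_obs(); print(o["tool_pos"],o["tool_rot"],o["qpos"],o["time_s"])
c=load("b_scene"); c2=load("b_side")
print("lamp",onz(c,470,392,0),onz(c2,295,405,0))
E
```

```text
time_s: 1.5
tool_pos: [0.4708, -0.1991, 0.3511]
tool_rot: [-90.0, 0.0, 179.9]
force: [0.1, -0.6, -0.2]
grip_width: 0.0868
[ 0.47468255 -0.19175714  0.35310161] [ -90.13541315    0.28856787 -179.56269652] [ 4.20064271e+01  3.79123000e-01 -2.28195579e+01  8.91452350e+01
 -7.74321748e-02  9.02789892e+01 -7.03752775e+01] 1.55
lamp [0.34453859 0.55957815 0.        ] [0.32511315 0.55551614 0.        ]
```

View pics/d_wrist.png

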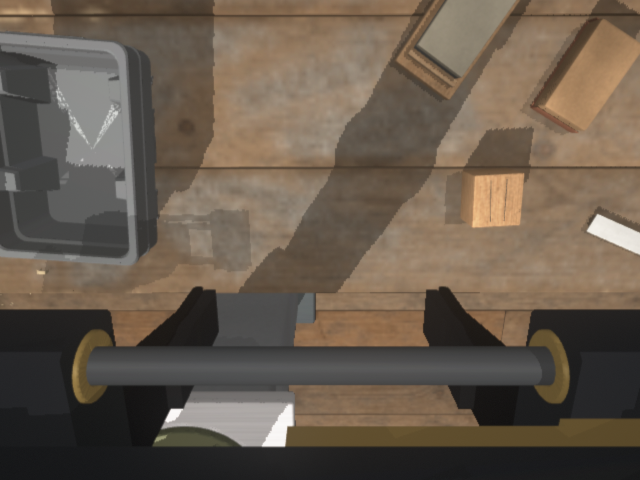

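```bash
python3 - <<'E'
from h import *
crop("d_wrist",440,150,110,100,7,"e1")
E
```

```text
(no output)
```

View pics/e1.png

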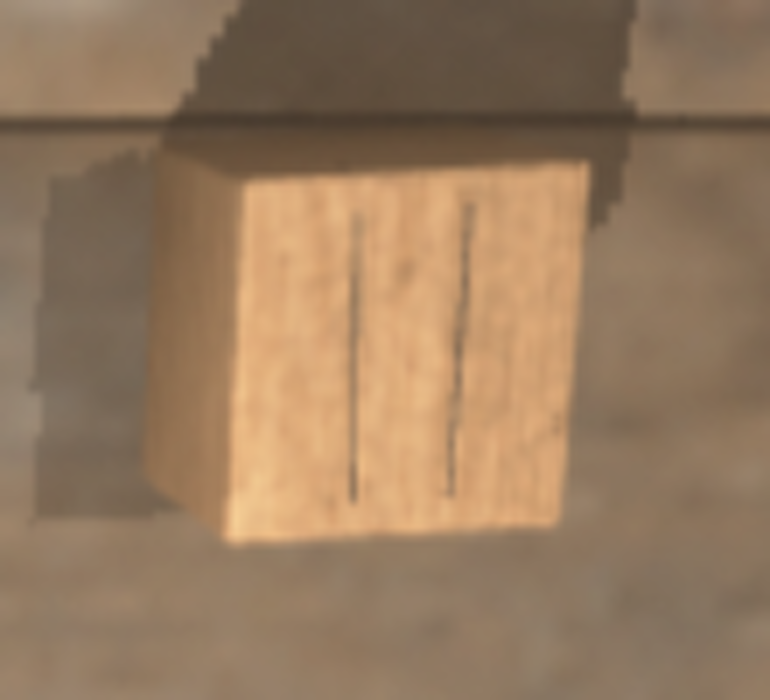

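```bash
python3 -m pendant '[0,0.99,0,0,0,0,87, 0.1,0.99,0,0,0,0,87, 0,0.99,0,0,0,0,87, 0,0.99,0,0,0,0,87, 0,0.99,0,0,0,0,87, 0,0,0,0,0,0,87, 0,0,0,0,0,0,87, 0,0,0,0,0,0,87]' 40
python3 - <<'E'
from h import *
snap("wrist","f_wrist"); o=env.get_obs(); print(o["tool_pos"],o["tool_rot"],o["qpos"],o["time_s"])
E
```

```text
time_s: 2.55
tool_pos: [0.4743, -0.004, 0.3504]
tool_rot: [-90.0, -0.0, 179.9]
force: [0.1, 0.3, 0.8]
grip_width: 0.087
[ 0.47434759 -0.00388352  0.35040044] [-8.99989792e+01 -2.54635888e-02  1.79884570e+02] [ 32.94896902  -4.39857697 -33.08520857  93.38301544  -2.39855984
  90.32973179 -90.1871609 ] 2.6
```

View pics/f_wrist.png

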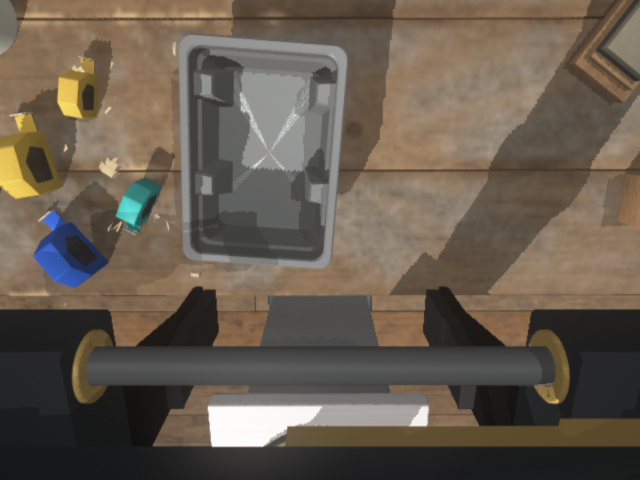

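```bash
python3 - <<'E'
from h import *
crop("f_wrist",170,25,190,250,2.4,"g1")
crop("f_wrist",0,100,120,110,6,"g2")
c=load("d_wrist")
q=np.array([[242,182],[588,162],[555,526],[230,543]])/7+[440,150]
P=np.array([onz(c,u-.43,v-.43,0.045) for u,v in q]); print("block",P.round(4).tolist(),P.mean(0)); 
for i in range(4): d=P[(i+1)%4]-P[i]; print(np.linalg.norm(d),np.degrees(np.arctan2(d[1],d[0])))
E
```

```text
block [[0.4811, -0.3683, 0.045], [0.4842, -0.4223, 0.045], [0.425, -0.4252, 0.045], [0.4222, -0.3725, 0.045]] [ 0.45311278 -0.39710068  0.045     ]
0.05413191771189257 -86.76040098242991
0.059271571877655096 -177.22635282580725
0.052754850968463926 93.02788198106455
0.05908146038996304 4.107981728138232
```

View pics/g1.png

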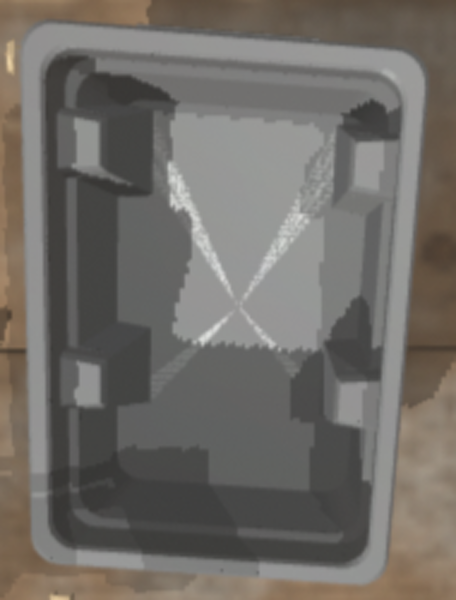

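View pics/g2.png

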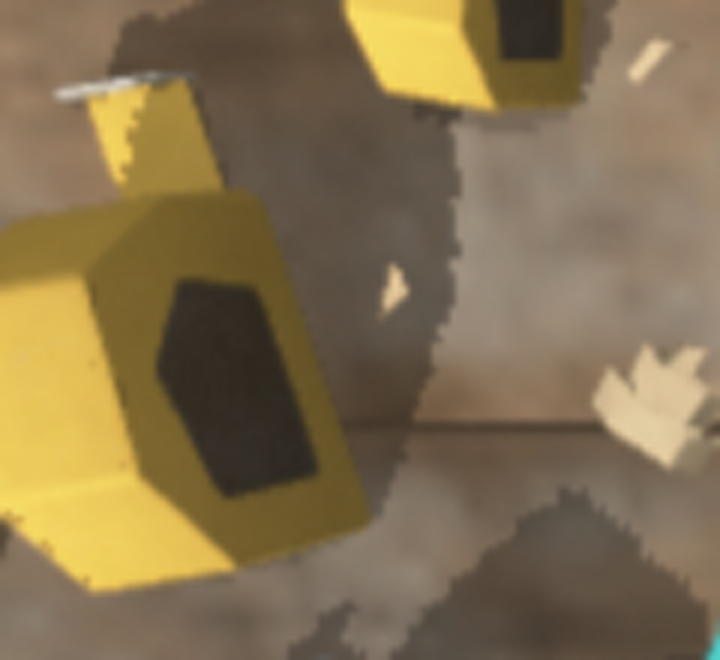

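```bash
cat > fit.py <<'E'
from h import *
from scipy.optimize import least_squares
def fitrect(c,L,R,T,B,z,lx=.21,ly=.15,free=False):
    # L,R,T,B pixel point lists on sides at +y,-y,+x,-x ; returns x,y,yaw
    g=[(np.array([onz(c,*p,z)[:2] for p in s]),n,h) for s,n,h in((L,1,ly/2),(R,-1,ly/2),(T,2,lx/2),(B,-2,lx/2)) if s]
    def f(p):
        r=[];cs,sn=np.cos(p[2]),np.sin(p[2])
        for P,n,h in g:
            d=P-p[:2]; a=d@[cs,sn]; b=d@[-sn,cs]
            r+=list((np.sign(n)*(a if abs(n)==2 else b)-h))
        return r
    s=least_squares(f,[.5,0,0],loss="soft_l1",f_scale=.002); return s.x,np.array(s.fun)
E
python3 - <<'E'
from fit import *
c=load("f_wrist")
t=lambda pts:[((u+.5)/2.4-.5+170,(v+.5)/2.4-.5+25) for u,v in pts]
for z in(.108,):
    x,r=fitrect(c,t([(23,60),(28,300),(33,530)]),t([(426,90),(407,330),(390,550)]),t([(60,23),(230,35),(390,47)]),t([(60,568),(210,575),(360,582)]),z)
    print(x,np.degrees(x[2]),(r*1e3).round(1))
# pillars check (z= 28+64=92mm)
for u,v in [(88,142),(368,160),(88,380),(352,400)]: print(onz(c,*t([(u,v)])[0],.092))
cs,sn=np.cos(x[2]),np.sin(x[2])
for a in(64,-30):
  for b in(54,-54): print(x[0]+(a*cs-b*sn)/1e3,x[1]+(a*sn+b*cs)/1e3)
# tape
P=[onz(c,u/6-.4,v/6+100-.4,z) for u,v,z in[(237,568,.0),(370,522,0),(85,275,.062),(140,475,.062)]]; print(np.round(P,4))
s=load("b_scene"); crop("b_scene",300,280,130,80,6,"g3"); crop("b_side",260,270,100,80,6,"g4")
E
```

```text
[ 0.50869338  0.0525771  -0.06840056] -3.9190632553379654 [-1.7 -0.9 -0.1 -0.8 -0.9 -0.8 -0.5 -0.4 -0.5  0.5 -0.5 -1.6]
[0.5774824  0.10208299 0.092     ]
[ 0.57063319 -0.00642045  0.092     ]
[0.48478778 0.10963914 0.092     ]
[4.76134904e-01 3.01928646e-04 9.20000000e-02]
0.5762344723554187 0.10207659827560782
0.5688529711927734 -0.005670853854759829
0.4824542825382468 0.10850123817642864
0.4750727813756016 0.0007537860460609877
[[0.4561 0.3397 0.    ]
 [0.4654 0.311  0.    ]
 [0.5195 0.3144 0.062 ]
 [0.4848 0.3121 0.062 ]]
```

View pics/g3.png

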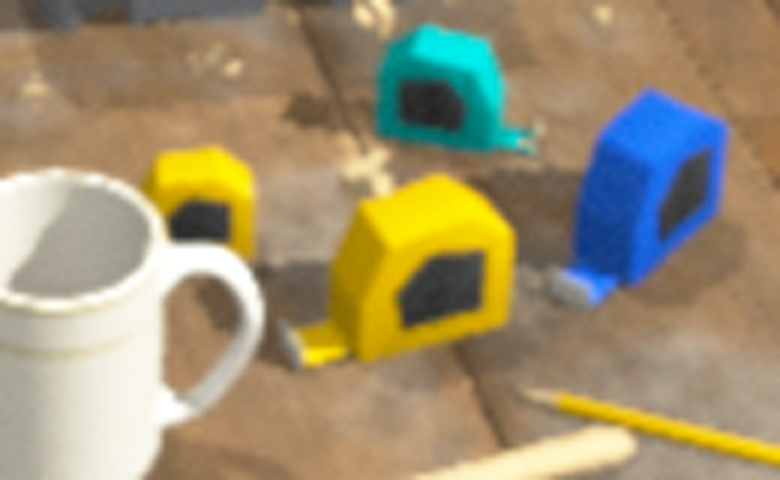

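The fits agree. The totes are centred at (0.509, 0.053) with yaw −3.9°, and the pillar check is within 2 mm. The block is at (0.453, −0.397). g3 confirms that the meant tape is the larger yellow one at scene (370,325). Now I descend on the −y rim wall.

```bash
python3 -m pendant '[0.37,-0.175,-0.3,0,0,-0.19,40, 0.37,-0.175,-0.8,0,0,-0.19,40, 0,0,-1,0,0,0,40, 0,0,-1,0,0,0,40, 0,0,-1,0,0,0,40, 0,0,-1,0,0,0,40, 0,0,-0.8,0,0,0,40, 0,0,-0.66,0,0,0,40, 0,0,0,0,0,0,40, 0,0,0,0,0,0,40]' 40
python3 - <<'E'
from h import *
snap("wrist","i_wrist"); o=env.get_obs(); print(o["tool_pos"],o["tool_rot"],o["qpos"],o["time_s"])
E
```

```text
time_s: 3.85
tool_pos: [0.5048, -0.0169, 0.0892]
tool_rot: [-90.0, 0.1, 176.2]
force: [0.3, 0.1, -0.1]
grip_width: 0.0401
[ 0.50508497 -0.01683005  0.08951312] [-8.99893238e+01  1.26035365e-01  1.76184149e+02] [ 30.88171598   9.61016838 -34.32528949 111.53932072   6.23748034
  60.52201917 -99.95019375] 3.9
```

View pics/i_wrist.png

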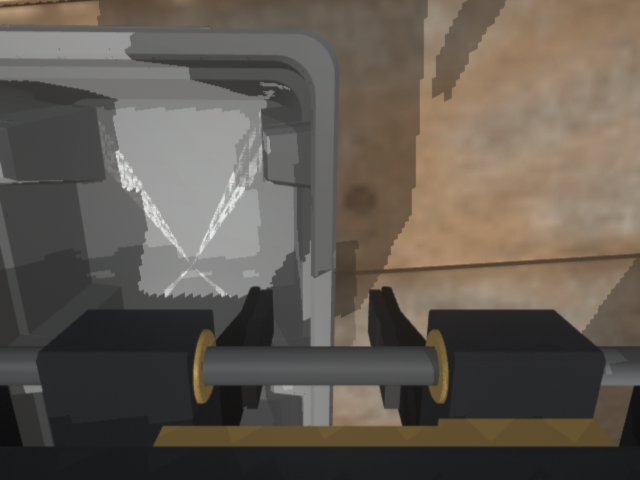

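```bash
python3 -m pendant '[0,0,0,0,0,0,0, 0,0,0,0,0,0,0, 0,0,0,0,0,0,0, 0,0,0,0,0,0,0, 0,0,0.3,0,0,0,0, 0,0,0.5,0,0,0,0, 0,0,0.6,0,0,0,0, 0,0,0.6,0,0,0,0, 0,0,0.5,0,0,0,0, 0,0,0,0,0,0,0]' 45
python3 - <<'E'
from h import *
snap("side","j_side");snap("wrist","j_wrist"); o=env.get_obs(); print(o["tool_pos"],o["tool_rot"],o["qpos"],o["time_s"],o["force"],o["wrist_torque"],o["grip_width"])
crop("j_side",200,150,250,200,3,"j1")
E
```

```text
time_s: 5.15
tool_pos: [0.5051, -0.0163, 0.1901]
tool_rot: [-90.0, 0.2, 176.2]
force: [0.1, -0.4, -2.6]
grip_width: 0.0087
[ 0.50359026 -0.01650416  0.18783513] [-8.99813386e+01 -3.18500791e-02  1.76228025e+02] [ 32.34709305   3.5729257  -34.47779748 105.17503544   2.14281681
  71.92384858 -96.51701764] 5.25 [ 0.45257595 -0.46771842 -1.22449587] [-0.04983121  0.08722271  0.02856205] 0.008483724119801084
```

View pics/j1.png

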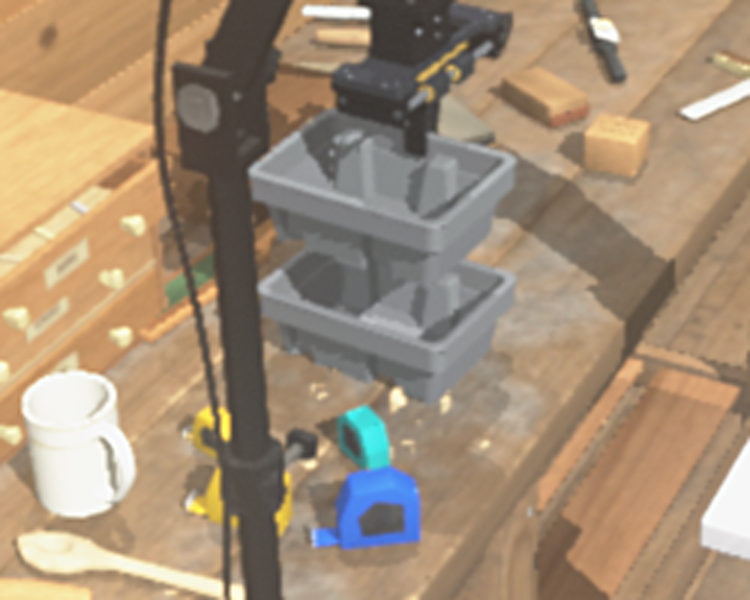

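View pics/j_wrist.png

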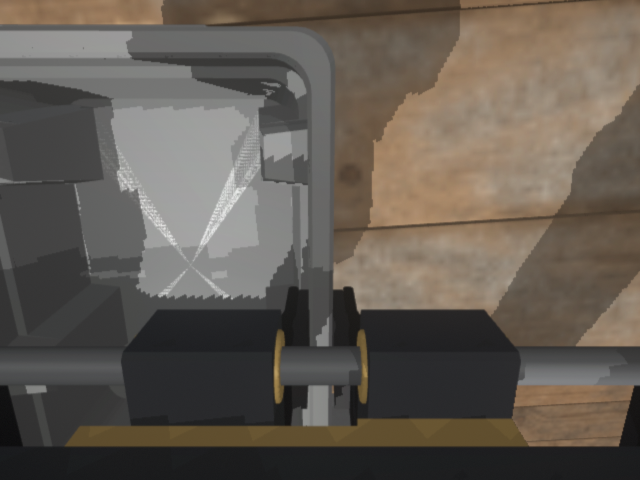

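```bash
python3 - <<'E'
from h import *
c=load("d_wrist")
for p in[(397,62),(450,98),(413,45),(462,225),(462,175)]: print(onz(c,*p,0.0))
E
```

```text
[ 0.60160006 -0.28485956  0.        ]
[ 0.5632707  -0.34758152  0.        ]
[ 0.61902913 -0.30167853  0.        ]
[ 0.41253475 -0.37590486  0.        ]
[ 0.47503517 -0.36986383  0.        ]
```

```bash
python3 -m pendant '[0,-0.5,0,0,0,0,0, 0,-0.95,0,0,0,0,0, 0,-1,0,0,0,0,0, 0,-1,0,0,0,0,0, 0,-0.8,-0.2,0,0,0,0, 0,-0.5,-0.6,0,0,0,0, 0,0,-0.8,0,0,0,0, 0,0,-0.8,0,0,0,0, 0,0,-0.5,0,0,0,0, 0,0,-0.2,0,0,0,0]' 45
python3 -m pendant '[0,0,0,0,0,0,0, 0,0,0,0,0,0,0]' 45

```

```text
time_s: 6.5
tool_pos: [0.5022, -0.2057, 0.0617]
tool_rot: [-90.1, -0.2, 176.2]
force: [0.3, 0.8, -0.6]
grip_width: 0.0086
time_s: 6.75
tool_pos: [0.5046, -0.2067, 0.065]
tool_rot: [-90.0, 0.1, 176.2]
force: [0.6, -0.6, -1.0]
grip_width: 0.0089
```

```bash
python3 -m pendant '[0,0,-0.1,0,0,0,0, 0,0,-0.02,0,0,0,0, 0,0,0,0,0,0,0]' 45
python3 -m pendant '[0,0,0,0,0,0,20, 0,0,0,0,0,0,40, 0,0,0.5,0,0,0,40, 0,0,0.8,0,0,0,60, 0,-0.3,1,0,0,0.5,80]' 45
python3 - <<'E'
from h import *
snap("side","k_side")
o=env.get_obs(); print(o["tool_pos"],o["tool_rot"],o["qpos"],o["time_s"],o["force"],o["grip_width"])
crop("k_side",200,150,250,200,3,"k1")
E
```

```text
time_s: 7.12
tool_pos: [0.5045, -0.2068, 0.0603]
tool_rot: [-90.0, 0.1, 176.2]
force: [-1.4, -0.5, 5.5]
grip_width: 0.0087
time_s: 7.75
tool_pos: [0.5034, -0.2171, 0.1513]
tool_rot: [-90.1, -0.1, -178.5]
force: [0.7, -0.3, 0.4]
grip_width: 0.0508
[ 0.5065076  -0.22125234  0.15764698] [ -89.72455861    0.38228391 -178.5053141 ] [ 43.92664031  10.23265685 -25.58524365 101.67897159   4.8593189
  68.68816565 -71.54316351] 7.8 [ 2.8850825  -2.37167693  4.37524677] 0.05448537036284785
```

View pics/k1.png

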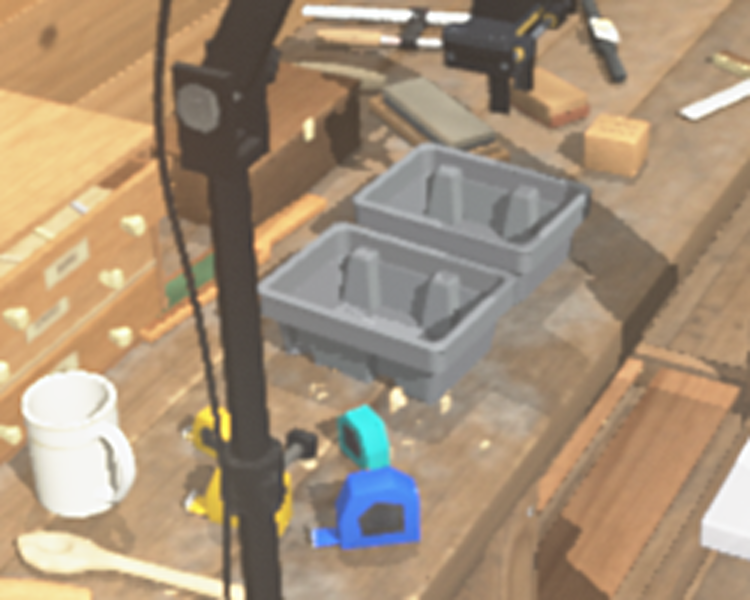

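```bash
python3 -m pendant '[-0.13,-0.44,0.3,0,0,0.9,87, -0.13,-0.44,0.2,0,0,0.95,87, -0.13,-0.44,0,0,0,0.95,87, -0.13,-0.44,0,0,0,0.95,87, -0.13,-0.44,0,0,0,0.95,87, -0.13,-0.44,0,0,0,0.95,87, -0.13,-0.44,0,0,0,0.95,87, -0.13,-0.44,0,0,0,0.95,87, -0.13,-0.44,0,0,0,0.95,87, -0.1,-0.44,0,0,0,0.68,87]' 45
python3 -m pendant '[0,0,0,0,0,0,87, 0,0,0,0,0,0,87]' 45
python3 - <<'E'
from h import *
snap("wrist","l_wrist")
o=env.get_obs(); print(o["tool_pos"],o["tool_rot"],o["qpos"],o["time_s"],o["force"],o["grip_width"])
E
```

```text
time_s: 9.05
tool_pos: [0.4528, -0.395, 0.1708]
tool_rot: [-90.0, 0.0, -86.8]
force: [-0.8, -0.2, 0.2]
grip_width: 0.0868
time_s: 9.3
tool_pos: [0.4535, -0.3934, 0.1711]
tool_rot: [-90.0, 0.1, -87.1]
force: [-0.5, -0.3, 0.0]
grip_width: 0.0873
[ 0.45368121 -0.39320713  0.1712201 ] [-8.99907860e+01  4.03842507e-02 -8.69914721e+01] [ 62.06959134  16.23673472 -28.16986124  93.62109844   7.93124421
  72.15935572  35.42136786] 9.35 [-0.09021322 -0.08171178  0.62389804] 0.08680267644243256
```

View pics/l_wrist.png

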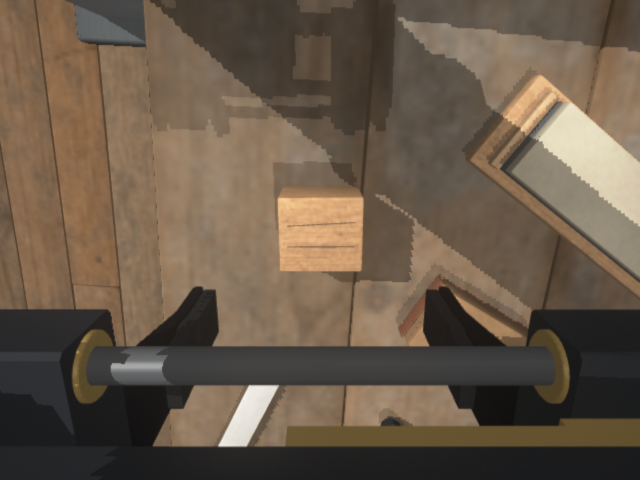

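```bash
python3 - <<'E'
from h import *
c=load("l_wrist")
P=np.array([onz(c,*p,.045) for p in[(279,198),(363,198),(362.5,271),(280,271)]]);print(P,P.mean(0))
for p in[(400,332),(441,275)]: print(onz(c,*p,0.0))
crop("l_wrist",250,170,150,120,5,"l1")
E
```

```text
[[ 0.42367311 -0.3720339   0.045     ]
 [ 0.48147145 -0.36907132  0.045     ]
 [ 0.4854302  -0.42274991  0.045     ]
 [ 0.42561019 -0.42582693  0.045     ]] [ 0.45404624 -0.39742052  0.045     ]
[ 0.52852232 -0.49546732  0.        ]
[ 0.55728705 -0.44017403  0.        ]
```

View pics/l1.png

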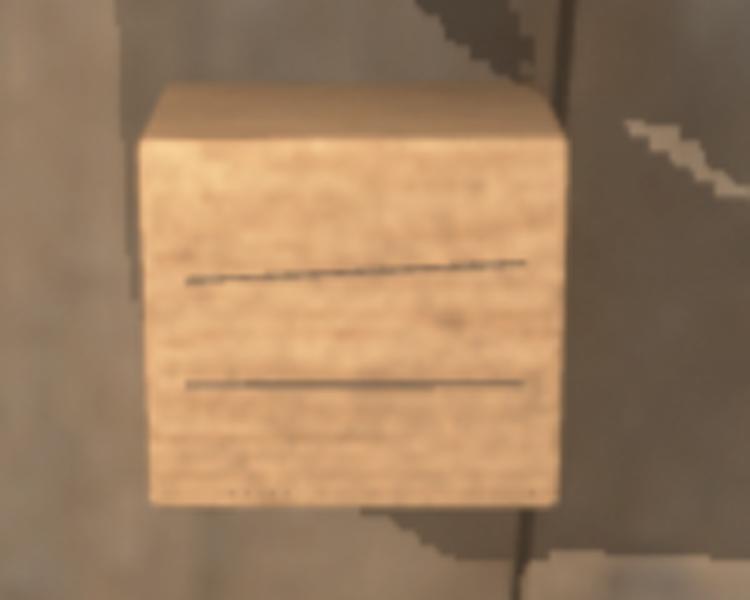

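```bash
python3 -m pendant '[0,-0.1,-0.9,0,0,0,87, 0,0,-1,0,0,0,87, 0,0,-1,0,0,0,87, 0,0,-0.7,0,0,0,87, 0,0,-0.3,0,0,0,87, 0,0,0,0,0,0,87, 0,0,0,0,0,0,0, 0,0,0,0,0,0,0, 0,0,0,0,0,0,0]' 30
python3 -m pendant '[0,0,0.5,0,0,0,0, 0,0,0.8,0,0,0,0, 0,0,1,0,0,0,0, 0,0,1,0,0,0,0, 0,0,0.8,0,0,0,0, 0,0,0,0,0,0,0]' 30
python3 - <<'E'
from h import *
snap("wrist","m_wrist")
o=env.get_obs(); print(o["tool_pos"],o["tool_rot"],o["time_s"],o["force"],o["grip_width"])
E
```

```text
time_s: 10.48
tool_pos: [0.4535, -0.3989, 0.0162]
tool_rot: [-89.9, -0.1, -87.0]
force: [-0.8, -0.1, -0.0]
grip_width: 0.0649
time_s: 11.22
tool_pos: [0.455, -0.3996, 0.1839]
tool_rot: [-89.7, -0.3, -87.0]
force: [0.0, 0.7, -1.2]
grip_width: 0.0596
[ 0.45380055 -0.39890949  0.18143593] [-89.8739327   -0.15392762 -86.97698553] 11.275 [-0.5900286   0.07518937 -1.28324306] 0.05981552023131711
```

View pics/m_wrist.png

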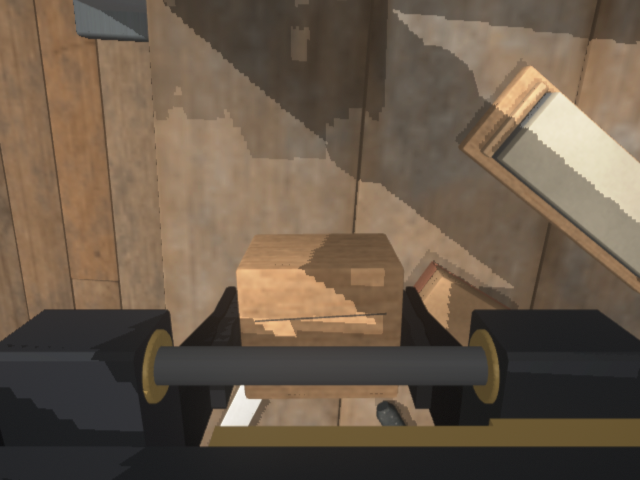

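```bash
python3 - <<'E'
from h import *
c=load("m_wrist")
y0=-.3974+.0275
for u,v in[(238,268),(403,268),(258,235),(388,235)]:
    o,d=ray(c,u,v); t=(y0-o[1])/d[1]; print(o+d*t)
E
```

```text
[ 0.42588409 -0.3699      0.21408738]
[ 0.48227153 -0.3699      0.20667554]
[ 0.42731844 -0.3699      0.17592976]
[ 0.48327834 -0.3699      0.16639587]
```

```bash
python3 -m pendant '[0.15,0.6,0.2,0,0,-0.1,0, 0.15,1,0.2,0,0,-0.1,0, 0.15,1,0,0,0,-0.1,0, 0.15,1,0,0,0,-0.1,0, 0.15,1,0,0,0,-0.1,0, 0.15,1,0,0,0,-0.1,0, 0.15,1,0,0,0,-0.09,0, 0.15,1,0,0,0,0,0, 0.29,1,0,0,0,0,0, 0,0.4,0,0,0,0,0]' 30
python3 -m pendant '[0,0,0,0,0,0,0]' 30
python3 - <<'E'
from h import *
snap("wrist","n_wrist")
o=env.get_obs(); print(o["tool_pos"],o["tool_rot"],o["time_s"],o["force"],o["grip_width"])
E
```

```text
time_s: 12.52
tool_pos: [0.5122, -0.0353, 0.1944]
tool_rot: [-90.1, 0.1, -93.6]
force: [0.0, -0.8, -1.1]
grip_width: 0.0595
time_s: 12.65
tool_pos: [0.512, -0.0378, 0.1946]
tool_rot: [-90.1, -0.0, -93.8]
force: [0.4, -0.3, -0.7]
grip_width: 0.0595
[ 0.51205966 -0.03947824  0.19468231] [-9.00802431e+01 -4.97044356e-02 -9.38910378e+01] 12.7 [-0.60314041 -0.19726539 -1.1286686 ] 0.059724256259962936
```

View pics/n_wrist.png

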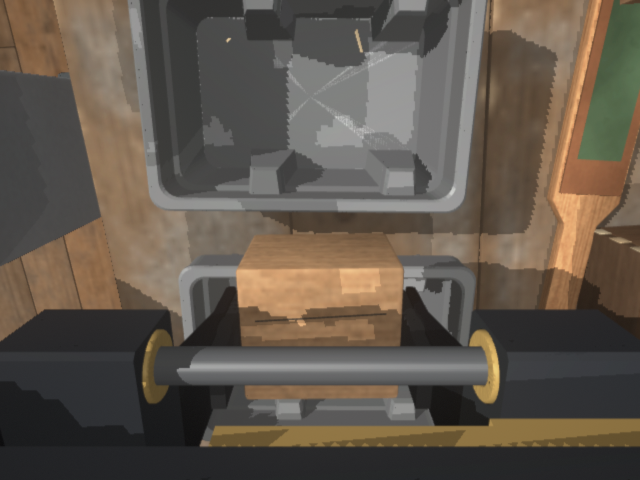

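```bash
python3 - <<'E'
from h import *
crop("n_wrist",120,0,390,225,2.05,"n1")
E
```

```text
(no output)
```

View pics/n1.png

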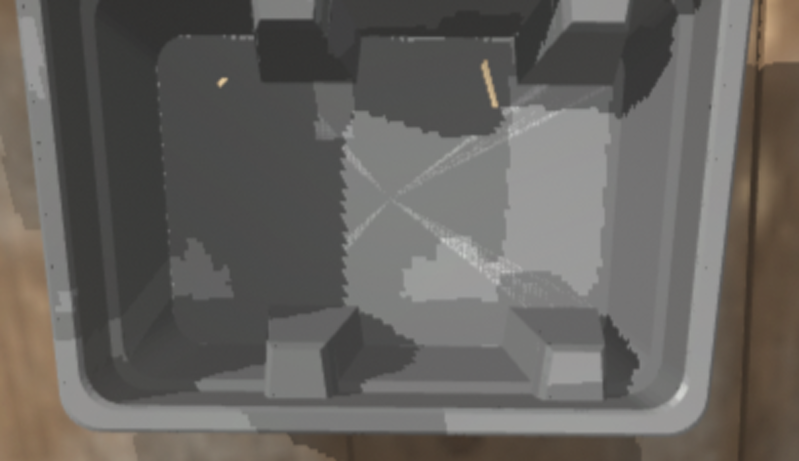

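```bash
python3 - <<'E'
from fit import *
c=load("n_wrist")
t=lambda pts:[((u+.5)/2.05-.5+120,(v+.5)/2.05-.5) for u,v in pts]
x,r=fitrect(c,[],t([(130,431),(350,434),(640,433)]),t([(748,50),(728,220),(709,380)]),t([(16,20),(38,200),(58,370)]),.08)
print(x,np.degrees(x[2]),(r*1e3).round(1))
cs,sn=np.cos(x[2]),np.sin(x[2])
for (u,v),(a,b) in zip([(288,10),(598,10),(298,370),(573,370)],[(-30,54),(64,54),(-30,-54),(64,-54)]): print(onz(c,*t([(u,v)])[0],.064)[:2], x[0]+(a*cs-b*sn)/1e3,x[1]+(a*sn+b*cs)/1e3)
E
```

```text
[ 0.50921169  0.05393758 -0.07095493] -4.06541818469405 [-0.1  0.5 -0.4 -0.1 -0.6 -1.3 -0.3 -0.7 -0.9]
[0.48388393 0.10718075] 0.4831155298418168 0.10992856450470703
[0.57682085 0.10099896] 0.5768790027848556 0.10326439601493814
[ 0.47559757 -0.0010685 ] 0.4754588256195292 0.0022003189956837227
[ 0.56809793 -0.00712633] 0.569222298562568 -0.0044638494940851745
```

```bash
python3 -m pendant '[0.05,0.8,0,0,0,0,0, 0,1,0,0,0,0,0, 0,0.5,-0.4,0,0,0,0, 0,0,-0.9,0,0,0,0, 0,0,-0.9,0,0,0,0, 0,0,-0.9,0,0,0,0, 0,0,-0.6,0,0,0,0, 0,0,-0.4,0,0,0,0, 0,0,-0.1,0,0,0,0, 0,0,0,0,0,0,0]' 30
python3 - <<'E'
from h import *
o=env.get_obs(); print(o["tool_pos"],o["tool_rot"],o["time_s"],o["force"],o["grip_width"])
E
```

```text
time_s: 13.95
tool_pos: [0.5143, 0.0513, 0.0287]
tool_rot: [-90.1, -0.2, -94.0]
force: [-7.1, -2.1, 13.0]
grip_width: 0.06
[0.51430728 0.05129363 0.02868708] [-90.12778963  -0.19554564 -93.99662177] 13.95 [-7.08291952 -2.08658204 13.03210323] 0.05997418485237787
```

```bash
python3 - <<'E'
from h import *
snap("wrist","o_wrist");snap("scene","o_scene");crop("o_scene",260,190,160,120,5,"o1")
E
```

```text
(no output)
```

View pics/o_wrist.png

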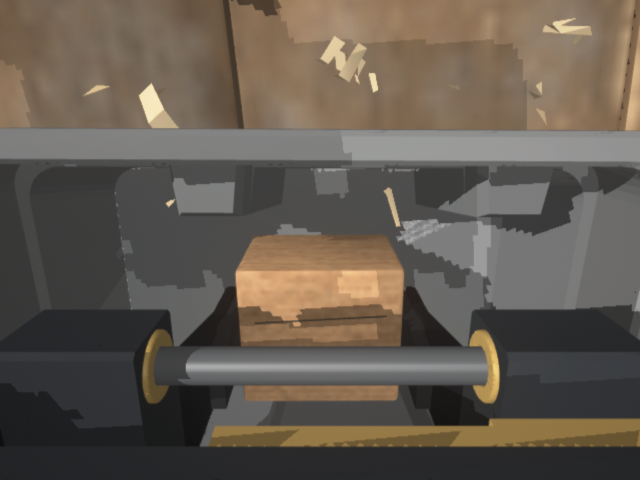

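View pics/o1.png

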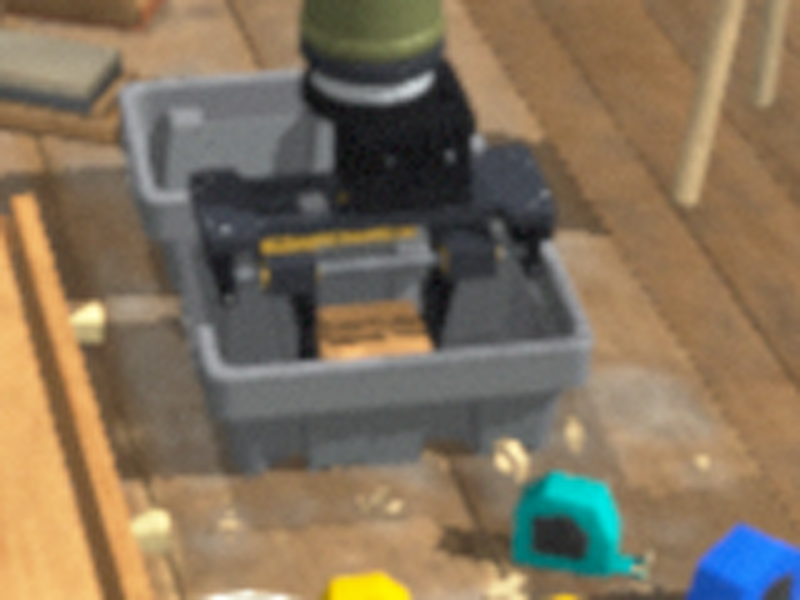

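```bash
python3 -m pendant '[0,0,0,0,0,0,72, 0,0,0,0,0,0,72, 0,0,0.3,0,0,0,72, 0,0,0.8,0,0,0,72, 0,0,1,0,0,0,72, 0,-0.5,1,0,0,0,60, 0,-1,1,0,0,-0.5,40, 0,-1,0.3,0,0,-0.95,40, 0,-0.5,0,0,0,-0.95,40]' 45
python3 - <<'E'
from h import *
snap("wrist","p_wrist");o=env.get_obs(); print(o["tool_pos"],o["tool_rot"],o["time_s"],o["force"],o["grip_width"])
E
```

```text
time_s: 15.18
tool_pos: [0.5156, -0.0693, 0.2057]
tool_rot: [-89.8, -0.0, -118.4]
force: [0.0, 1.4, -0.8]
grip_width: 0.0428
[ 0.51512027 -0.07183045  0.20480669] [-8.98155199e+01 -8.29774924e-02 -1.18794422e+02] 15.225 [-0.0281301  -1.57224151  0.04301241] 0.041740754269585685
```

View pics/p_wrist.png

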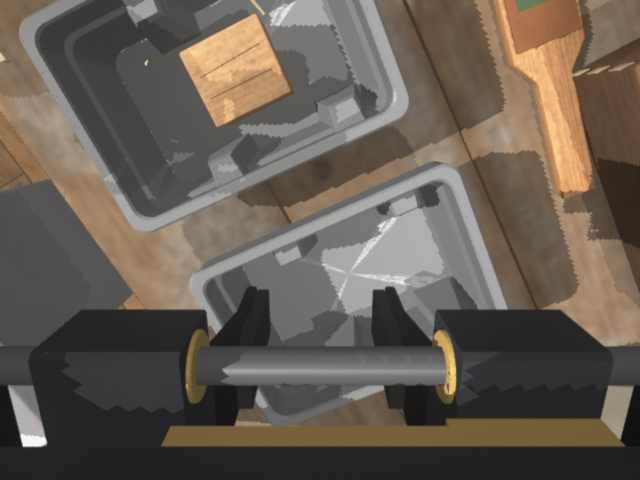

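```bash
python3 - <<'E'
from h import *
crop("p_wrist",10,0,510,430,1.4,"p1"); crop("p_wrist",170,0,140,140,5,"p2")
E
```

```text
(no output)
```

View pics/p1.png

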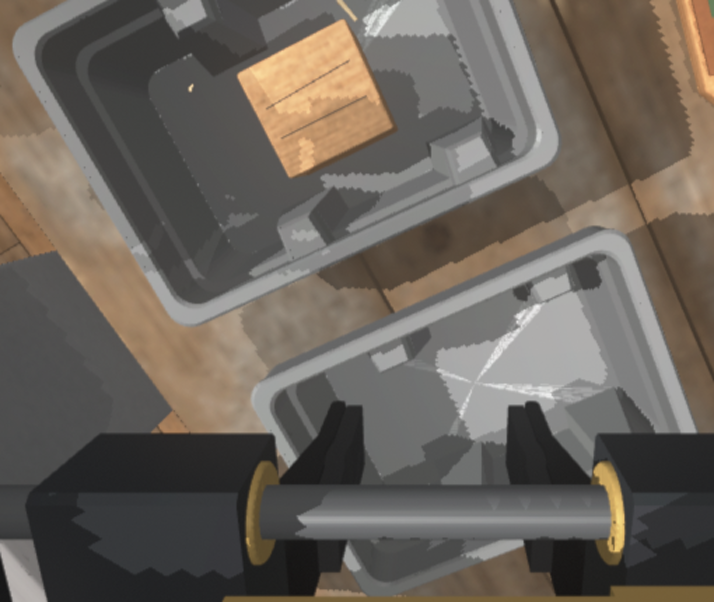

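View pics/p2.png

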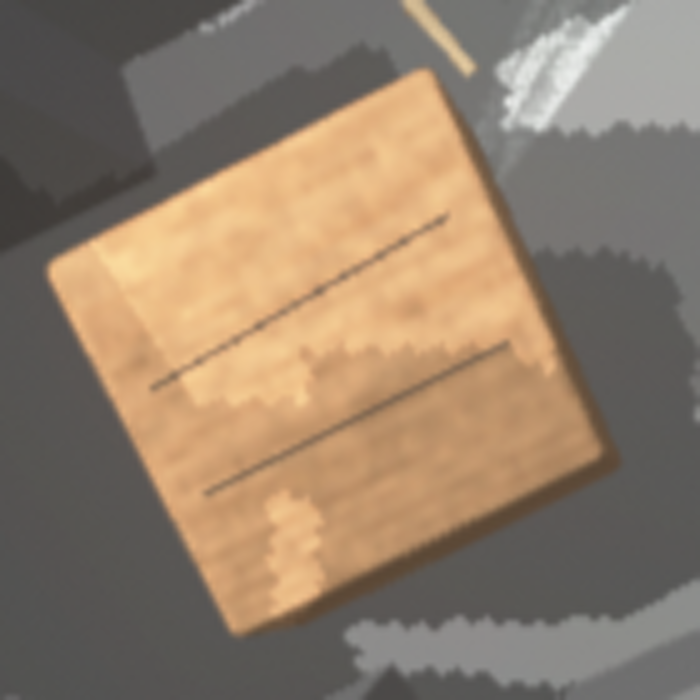

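```bash
python3 - <<'E'
from h import *
c=load("p_wrist")
q=np.array([[430,68],[50,268],[238,635],[608,455]])/5-.4+[170,0]
P=np.array([onz(c,u,v,.052) for u,v in q]);print(P,P.mean(0))
for i in range(4): d=P[(i+1)%4]-P[i]; print(np.linalg.norm(d),np.degrees(np.arctan2(d[1],d[0])))
E
python3 -m pendant '[-0.03,-0.4,0,0,0,-0.93,40, -0.03,-0.5,0,0,0,-0.93,40, -0.04,-0.5,0,0,0,-0.93,40, -0.04,-0.5,0,0,0,-0.93,40, -0.04,-0.5,0,0,0,-0.93,40, -0.04,-0.5,0,0,0,-0.93,40, -0.04,-0.4,-0.2,0,0,-0.9,40, 0,-0.05,-0.2,0,0,-0.02,40, 0,0,0,0,0,0,40, 0,0,0,0,0,0,40]' 45
python3 - <<'E'
from h import *
snap("wrist","q_wrist");o=env.get_obs(); print(o["tool_pos"],o["tool_rot"],o["time_s"],o["force"],o["grip_width"],o["qpos"])
E
```

```text
[[0.54545075 0.07635511 0.052     ]
 [0.48701044 0.07991789 0.052     ]
 [0.48348111 0.0265843  0.052     ]
 [0.5422894  0.02257516 0.052     ]] [0.51455792 0.05135811 0.052     ]
0.058548807754031575 176.51131178286346
0.05345023464758452 -93.78600373656535
0.058944786619294094 -3.899995086512739
0.05387278318227904 86.63585313625296
time_s: 16.48
tool_pos: [0.5047, -0.1992, 0.1877]
tool_rot: [-90.0, 0.0, 177.3]
force: [-0.2, 0.2, 0.0]
grip_width: 0.0403
[ 0.50477699 -0.19944258  0.18775863] [-8.99999923e+01  2.77532054e-02  1.77296973e+02] 16.525 [-0.12123799 -0.15887201  0.26649543] 0.03994257005930465 [ 47.56262554   8.53641916 -31.36887773 100.31654113   4.6425697
  72.40746074 -77.63022191]
```

View pics/q_wrist.png

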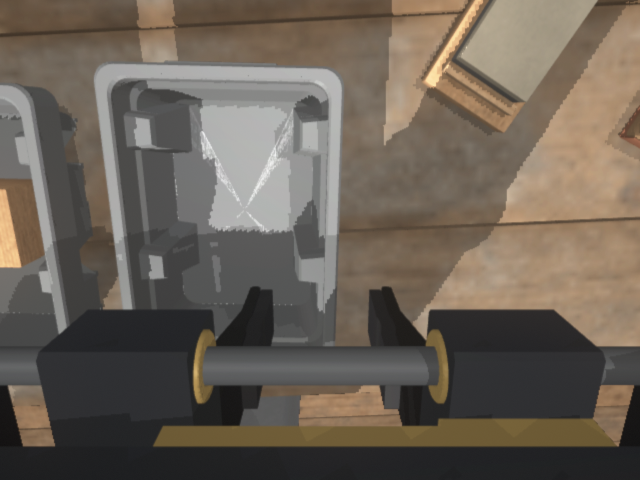

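```bash
python3 - <<'E'
from h import *
crop("q_wrist",80,50,280,270,2.2,"q1")
E
```

```text
(no output)
```

View pics/q1.png

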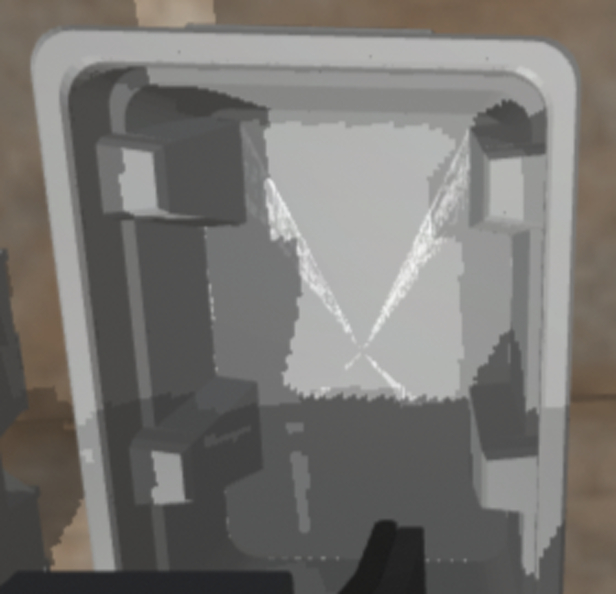

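```bash
python3 - <<'E'
from fit import *
c=load("q_wrist")
t=lambda pts:[((u+.5)/2.2-.5+80,(v+.5)/2.2-.5+50) for u,v in pts]
x,r=fitrect(c,t([(33,70),(62,300),(92,540)]),t([(578,80),(571,300),(562,540)]),t([(80,29),(300,35),(530,41)]),[],.08)
print(x,np.degrees(x[2]),(r*1e3).round(1))
cs,sn=np.cos(x[2]),np.sin(x[2])
print("band",x[0]+.0705*sn, x[1]-.0705*cs)
for (u,v),(a,b) in zip([(137,180),(507,188),(169,478),(507,484)],[(64,54),(64,-54),(-30,54),(-30,-54)]): print(onz(c,*t([(u,v)])[0],.064)[:2], x[0]+(a*cs-b*sn)/1e3,x[1]+(a*sn+b*cs)/1e3)
E
```

```text
[ 0.50802177 -0.13610551 -0.06970024] -3.9935296039742045 [-1.  -1.1 -1.1 -1.2 -0.9 -1.1  0.1 -0.  -0.1]
band 0.5031118758781716 -0.20643433190090799
[ 0.57690633 -0.08558922] 0.5756271342779039 -0.08669383207223663
[ 0.56944839 -0.19512801] 0.5681056018608841 -0.1944315995918011
[ 0.48268064 -0.07995124] 0.48185537365902376 -0.08014731311668237
[ 0.47540614 -0.19004399] 0.47433384124200395 -0.18788508063624684
```

```bash
python3 -m pendant '[0,-0.185,-0.6,0,0,-0.12,40, 0,0,-1,0,0,0,40, 0,0,-0.9,0,0,0,40, 0,0,-0.5,0,0,0,40, 0,0,-0.3,0,0,0,40, 0,0,0,0,0,0,40, 0,0,0,0,0,0,0, 0,0,0,0,0,0,0, 0,0,0,0,0,0,0, 0,0,0,0,0,0,0]' 50
python3 -m pendant '[0,0,0,0,0,0,0, 0,0,0.2,0,0,0,0, 0,0,0.5,0,0,0,0, 0,0,0.7,0,0,0,0, 0,0,0.7,0,0,0,0, 0,0,0.6,0,0,0,0, 0,0,0.3,0,0,0,0]' 50
python3 - <<'E'
from h import *
o=env.get_obs(); print(o["tool_pos"],o["tool_rot"],o["time_s"],o["force"],o["grip_width"],o["qpos"])
snap("side","r_side");crop("r_side",200,130,250,200,3,"r1")
E
```

```text
time_s: 17.77
tool_pos: [0.5046, -0.2078, 0.0558]
tool_rot: [-90.0, 0.0, 175.9]
force: [-0.5, 2.7, 3.6]
grip_width: 0.0086
time_s: 18.65
tool_pos: [0.5048, -0.2083, 0.1768]
tool_rot: [-89.9, 0.1, 175.9]
force: [0.8, -1.2, -2.3]
grip_width: 0.0083
[ 0.50479481 -0.20827934  0.1768385 ] [-8.99302163e+01  9.29285392e-02  1.75914819e+02] 18.65 [ 0.81968548 -1.18607139 -2.26287834] 0.008291908098563738 [ 47.90964521   9.34804011 -31.03478105 100.75936261   5.12541047
  71.17534591 -78.52186791]
```

View pics/r1.png

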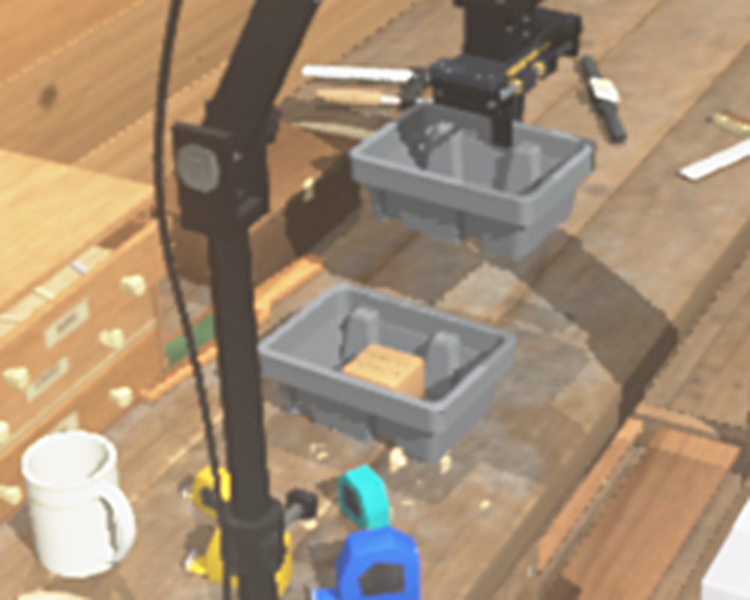

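```bash
python3 -m pendant '[0.01,0.4,0.1,0,0,0.9,0, 0.01,0.4,0,0,0,0.9,0, 0.01,0.4,0,0,0,0.9,0, 0.01,0.4,0,0,0,0.9,0, 0.01,0.4,0,0,0,0.9,0, 0.01,0.4,0,0,0,0.9,0, 0.01,0.4,0,0,0,0.9,0, 0.01,0.4,0,0,0,0.9,0, 0.01,0.4,0,0,0,0.9,0, 0.01,0.4,0,0,0,0.9,0]' 50
python3 -m pendant '[0.01,0.43,0,0,0,0.9,0, 0.01,0.43,0,0,0,0.9,0, 0.01,0.43,0,0,0,0.9,0, 0.01,0.43,0,0,0,0.9,0, 0.02,0.43,0,0,0,0.9,0, 0.02,0.43,0,0,0,0.9,0, 0.02,0.43,0,0,0,0.9,0, 0.02,0.43,0,0,0,0.9,0, 0,0.43,0,0,0,0.9,0, 0,0.43,0,0,0,0.9,0]' 50
python3 -m pendant '[0,0,0,0,0,0,0, 0,0,0,0,0,0,0]' 50
python3 - <<'E'
from h import *
o=env.get_obs(); print(o["tool_pos"],o["tool_rot"],o["time_s"],o["force"],o["grip_width"],o["qpos"])
snap("side","s_side");crop("s_side",200,130,250,200,3,"s1")
snap("scene","s_scene");crop("s_scene",240,150,200,150,4,"s2")
snap("wrist","s_wrist")
E
```

```text
time_s: 19.95
tool_pos: [0.5078, -0.0474, 0.1784]
tool_rot: [-90.1, 0.0, -93.8]
force: [0.1, 0.0, -1.7]
grip_width: 0.0087
time_s: 21.2
tool_pos: [0.5126, 0.1245, 0.1785]
tool_rot: [-90.0, 0.1, -3.8]
force: [0.1, 0.6, -1.8]
grip_width: 0.0089
time_s: 21.45
tool_pos: [0.513, 0.1231, 0.1788]
tool_rot: [-90.0, 0.1, -4.3]
force: [1.4, 0.2, -2.0]
grip_width: 0.0088
[0.51295921 0.12314306 0.17879918] [-9.00262329e+01  5.34404376e-02 -4.26416912e+00] 21.45 [ 1.43112235  0.19463517 -2.03764689] 0.008790629145550405 [ 37.44854605  11.6712414  -59.30220579 102.23754092  10.53391286
  72.09000668  61.12689121]
```

View pics/s1.png

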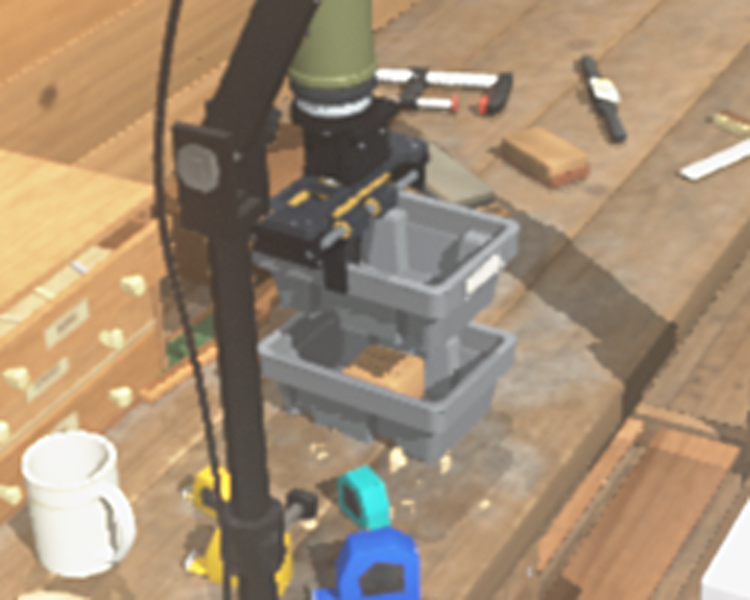

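View pics/s2.png

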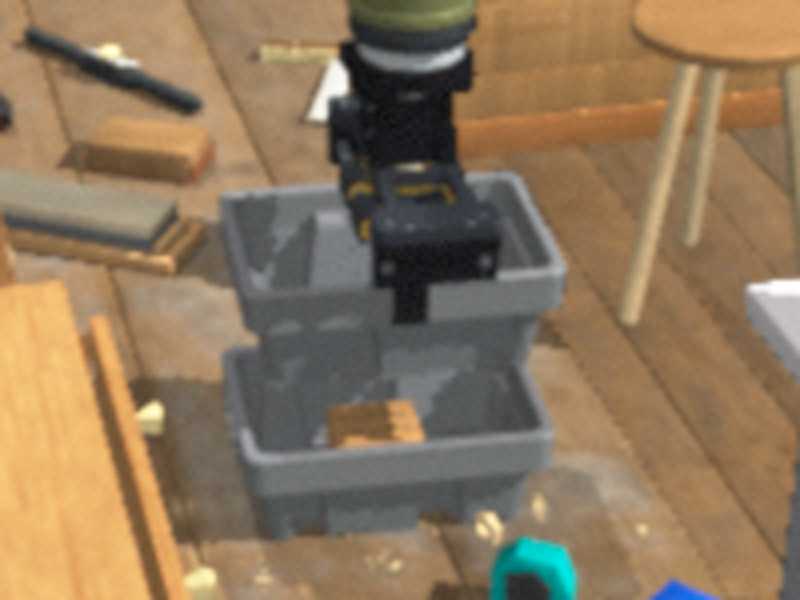

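View pics/s_wrist.png

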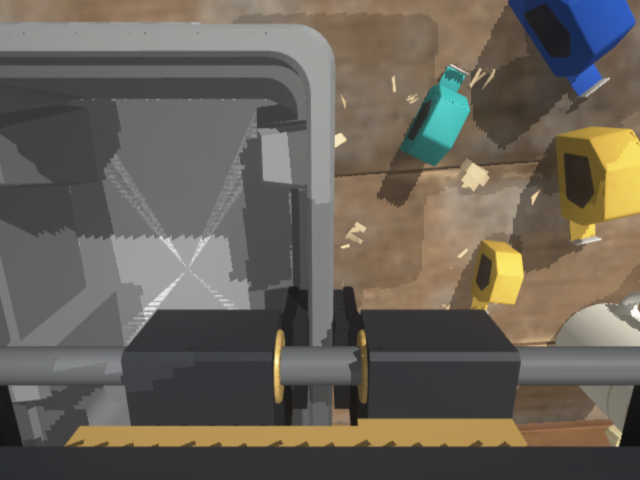

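```bash
cat > ov.py <<'E'
from h import *
def ov(f,x0,y0,w,h,s,out,rects):
    c=load(f); im=cv2.imread(f"pics/{f}.png")[y0:y0+h,x0:x0+w]; im=cv2.resize(im,None,fx=s,fy=s,interpolation=cv2.INTER_CUBIC)
    for (x,y,yaw,z,col) in rects:
        a=np.radians(yaw); R=np.array([[np.cos(a),-np.sin(a)],[np.sin(a),np.cos(a)]])
        rr=.014; pts=[]
        for sx,sy,a0 in((1,1,0),(-1,1,90),(-1,-1,180),(1,-1,270)):
            for k in range(0,91,15):
                t=np.radians(a0+k); pts.append([sx*(.105-rr)+rr*np.cos(t),sy*(.075-rr)+rr*np.sin(t)])
        P=np.c_[(np.array(pts)@R.T)+[x,y],np.full(len(pts),z)]
        p=(proj(c,P)-[x0,y0]+.5)*s-.5
        cv2.polylines(im,[p.round().astype(int)],True,col,1)
    cv2.imwrite(f"pics/{out}.png",im)
E
python3 - <<'E'
from ov import *
r=[(.509,.0535,-4,.08,(0,255,0)),(.509,.0535,-4,.2028,(0,0,255))]
ov("s_side",270,170,120,130,5,"s3",r); ov("s_scene",280,180,120,110,6,"s4",r)
E
```

```text
(no output)
```

View pics/s3.png

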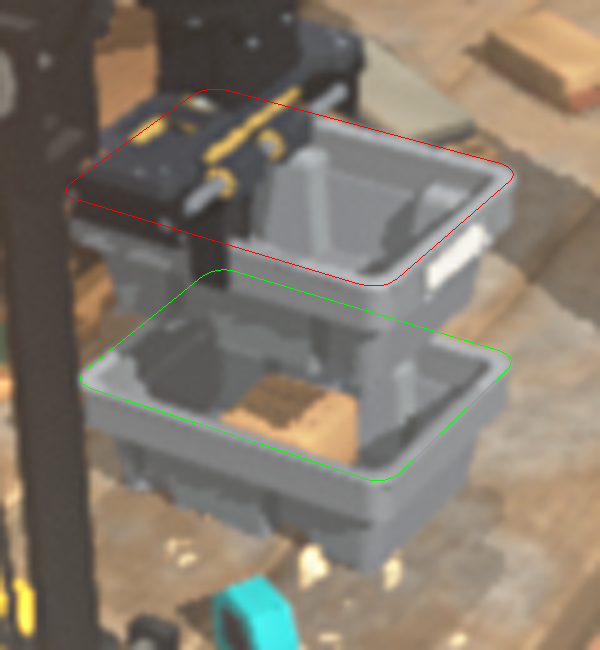

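View pics/s4.png

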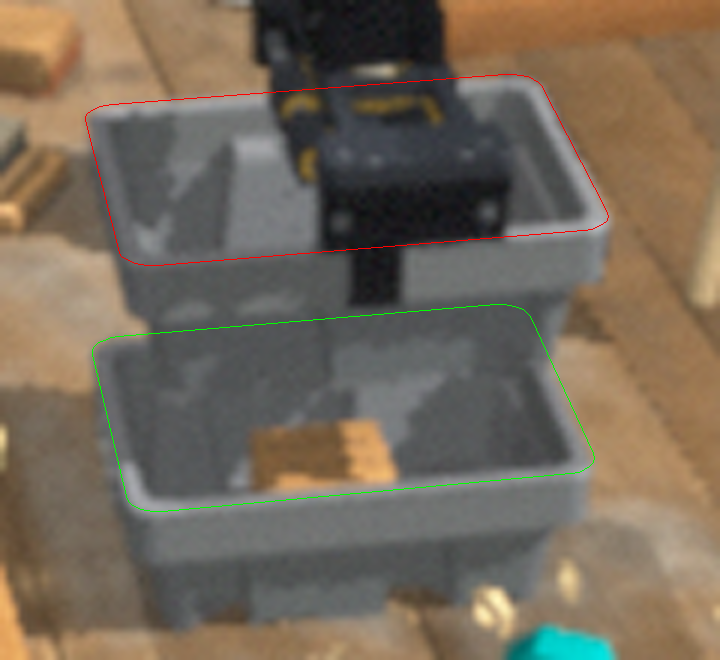

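```bash
python3 - <<'E'
from h import *
crop("s_wrist",0,0,360,120,2.2,"s5")
E
```

```text
(no output)
```

View pics/s5.png

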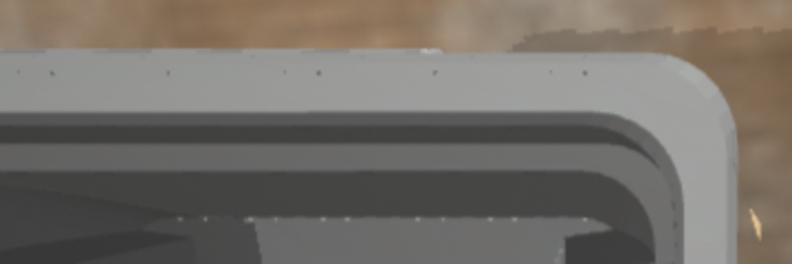

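```bash
python3 - <<'E'
from h import *
c=load("s_wrist"); a=np.radians(-4); ex=np.array([np.cos(a),np.sin(a)]); ey=np.array([-ex[1],ex[0]])
for z in(.201,.2028,.2045):
    p=onz(c,590/2.2-.3,53/2.2-.3,z)[:2]; q=onz(c,737.5/2.2-.3,91,z)[:2]
    print(z,p@ex+.1043, q@ey-.0743, "target",np.dot([.509,.0535],ex),np.dot([.509,.0535],ey), "tcp",np.dot([.51296,.12314],ex),np.dot([.51296,.12314],ey))
E
crop() { :; }; python3 - <<'E'
from h import *
crop("j_wrist",150,10,200,100,4,"j5")
E
```

```text
0.201 0.5021738098983699 0.08947930388009076 target 0.5040281302369398 0.08887572182466037 tcp 0.5031206430444277 0.15862231792078127
0.2028 0.5024896360540305 0.08942263083327825 target 0.5040281302369398 0.08887572182466037 tcp 0.5031206430444277 0.15862231792078127
0.2045 0.5027879163121545 0.08936910628906641 target 0.5040281302369398 0.08887572182466037 tcp 0.5031206430444277 0.15862231792078127
```

View pics/j5.png

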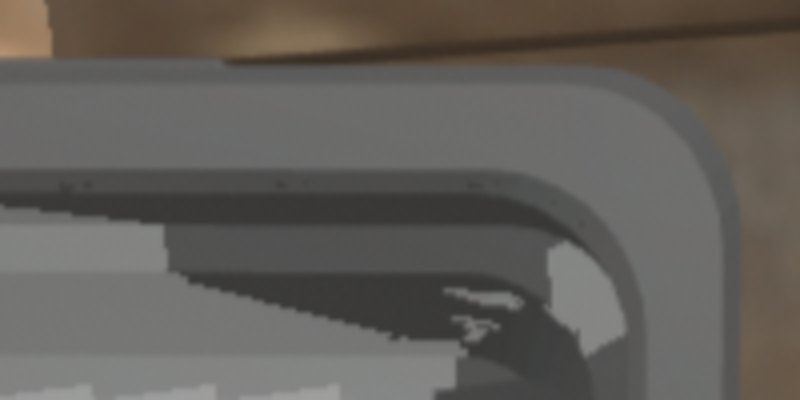

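```bash
python3 -m pendant '[0.04,0,-0.3,0,0,0,0, 0,0,-0.5,0,0,0,0, 0,0,-0.4,0,0,0,0, 0,0,-0.18,0,0,0,0, 0,0,0,0,0,0,0, 0,0,0,0,0,0,0]' 50
python3 - <<'E'
from ov import *
o=env.get_obs(); print(o["tool_pos"],o["tool_rot"],o["time_s"],o["force"])
snap("side","t_side");snap("scene","t_scene")
z=o["tool_pos"][2]+.024
r=[(.509,.0535,-4,.08,(0,255,0)),(.509,.0535,-4,z,(0,0,255))]
ov("t_side",270,170,120,130,5,"t3",r); ov("t_scene",280,180,120,110,6,"t4",r)
E
```

```text
time_s: 22.35
tool_pos: [0.5152, 0.1244, 0.1247]
tool_rot: [-90.0, -0.1, -4.1]
force: [1.4, -0.2, -0.9]
grip_width: 0.0085
[0.5151761  0.12439326 0.12466018] [-8.99785369e+01 -5.25279571e-02 -4.07001008e+00] 22.35 [ 1.36677663 -0.20235729 -0.88704575]
```

View pics/t3.png

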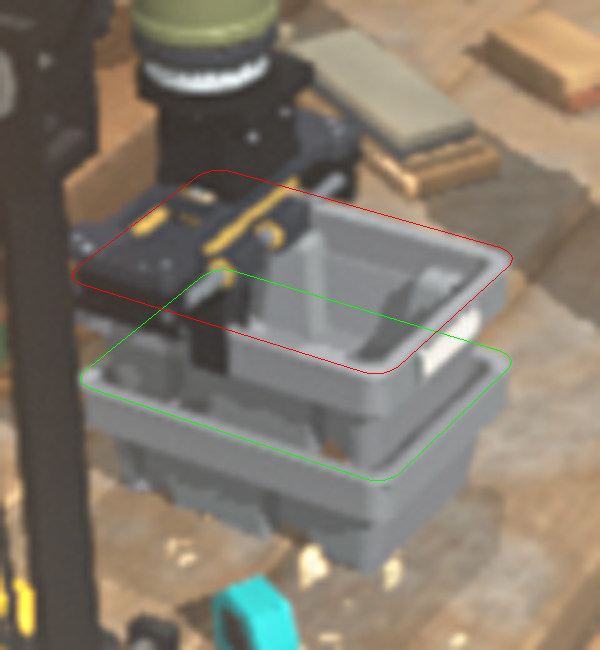

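View pics/t4.png

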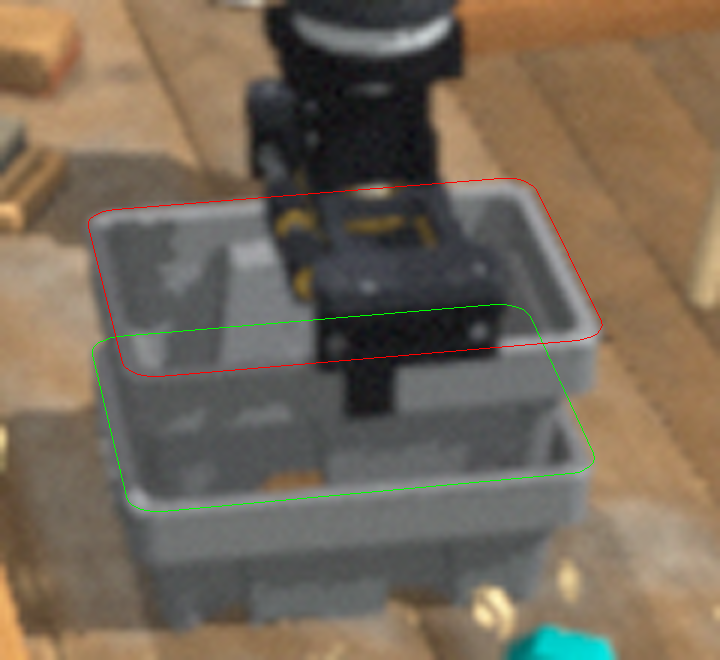

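```bash
python3 -m pendant '[0,0,-0.08,0,0,0,0, 0,0,0,0,0,0,0]' 50
python3 -m pendant '[0,0,-0.08,0,0,0,0, 0,0,0,0,0,0,0]' 50
python3 -m pendant '[0,0,-0.06,0,0,0,0, 0,0,0,0,0,0,0]' 50
```

```text
time_s: 22.7
tool_pos: [0.5147, 0.124, 0.1209]
tool_rot: [-90.0, 0.0, -4.1]
force: [-0.1, -0.6, -1.9]
grip_width: 0.0084
time_s: 22.95
tool_pos: [0.5145, 0.124, 0.1175]
tool_rot: [-90.0, 0.0, -4.1]
force: [-0.5, -0.1, -1.8]
grip_width: 0.0087
time_s: 23.2
tool_pos: [0.515, 0.1244, 0.1158]
tool_rot: [-90.0, -0.0, -4.1]
force: [-1.1, 1.0, 2.5]
grip_width: 0.0089
```

```bash
python3 -m pendant '[0,0,-0.03,0,0,0,0, 0,0,0,0,0,0,0, 0,0,0,0,0,0,24, 0,0,0,0,0,0,36, 0,0,0,0,0,0,40, 0,0,0.3,0,0,0,40, 0,0,0.7,0,0,0,40, 0,0,1,0,0,0,40, 0,0,1,0,0,0,40]' 50
python3 -m pendant '[-0.1,-0.9,0.7,0,0,0,50, -0.1,-0.9,0.7,0,0,0,60, 0,-0.5,0.3,0,0,0,60, 0,0,0,0,0,0,60]' 50
python3 - <<'E'
from ov import *
o=env.get_obs(); print(o["tool_pos"],o["tool_rot"],o["time_s"],o["force"])
snap("side","u_side");snap("scene","u_scene");snap("wrist","u_wrist")
r=[(.509,.0535,-4,.08,(0,255,0)),(.509,.0535,-4,.14,(0,0,255))]
ov("u_side",270,170,120,130,5,"u3",r); ov("u_scene",280,180,120,110,6,"u4",r)
E
```

```text
time_s: 24.32
tool_pos: [0.5147, 0.1243, 0.2361]
tool_rot: [-90.0, -0.0, -4.1]
force: [0.9, -0.4, 0.0]
grip_width: 0.0396
time_s: 24.82
tool_pos: [0.5075, 0.0306, 0.3035]
tool_rot: [-90.0, -0.1, -4.3]
force: [0.2, -0.4, 0.3]
grip_width: 0.0592
[0.50745073 0.03055872 0.3035137 ] [-90.03880746  -0.14385012  -4.28562236] 24.825 [ 0.165593   -0.44387433  0.33381467]
```

View pics/u3.png

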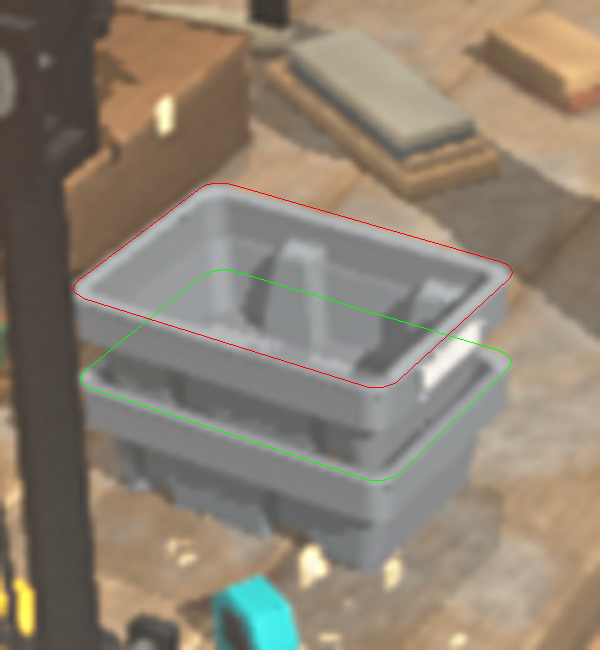

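View pics/u4.png

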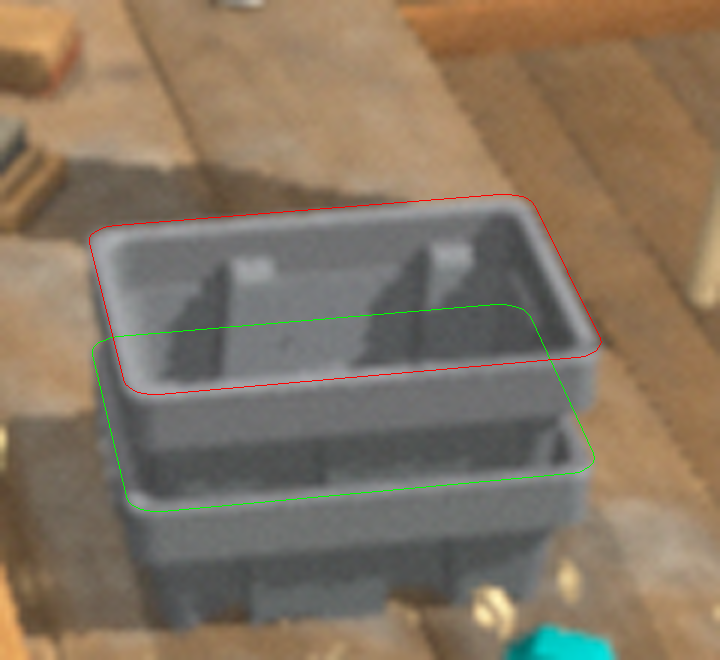

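View pics/u_wrist.png

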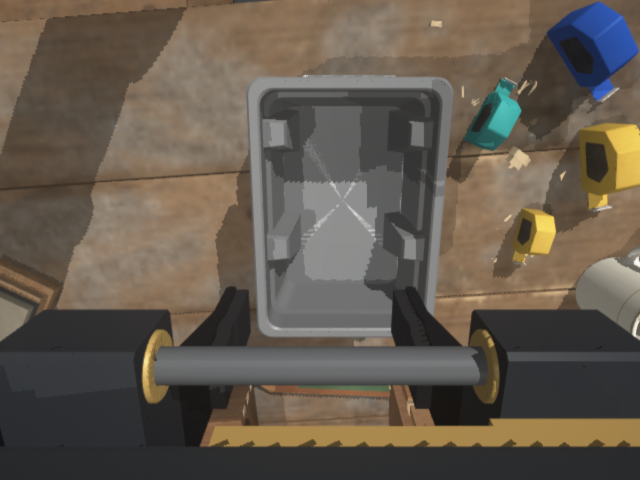

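```bash
python3 - <<'E'
from h import *
crop("u_wrist",235,60,230,290,2,"u5")
crop("u_wrist",560,100,80,130,4,"u6")
E
```

```text
(no output)
```

View pics/u5.png

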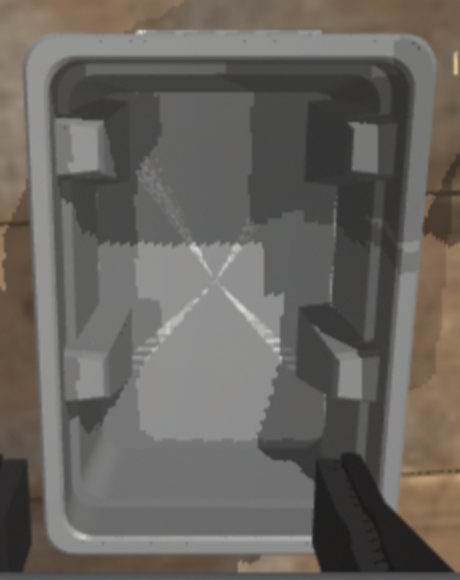

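View pics/u6.png

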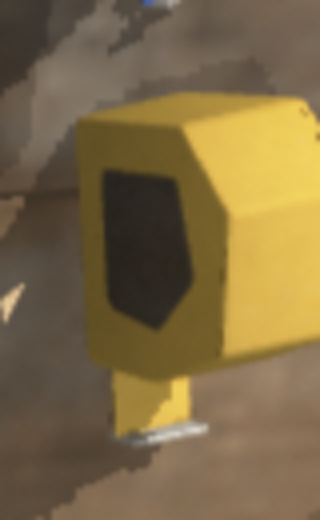

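```bash
python3 - <<'E'
from fit import *
c=load("u_wrist")
t=lambda pts:[((u+.5)/2-.5+235,(v+.5)/2-.5+60) for u,v in pts]
# image up=-x, right=+y
for z in(.136,.14,.144,.148):
    x,r=fitrect(c,t([(436,70),(419,240),(403,410)]),t([(26,70),(35,280),(44,520)]),t([(75,553),(190,555),(300,555)]),t([(60,35),(230,36),(410,37)]),z,)
    print(z,x[:2],np.degrees(x[2]),(r*1e3).round(1))
E
```

```text
0.136 [0.51063216 0.05445909] -4.481143279330872 [ 0.1 -0.3 -0.4 -0.1 -0.4 -0.1  0.2  0.8  0.4  0.3  0.5  0.6]
0.14 [0.5096102  0.05429103] -4.448166371121281 [-0.8 -1.2 -1.4 -1.1 -1.3 -1.  -1.1 -0.5 -0.8 -0.9 -0.8 -0.7]
0.144 [0.50858002 0.05413434] -4.372546758458296 [-1.6 -2.1 -2.3 -2.1 -2.2 -1.7 -2.5 -1.8 -2.1 -2.1 -2.1 -2.1]
0.148 [0.50753896 0.05399546] -4.221478523737839 [-2.3 -3.  -3.4 -3.2 -3.1 -2.4 -3.9 -3.1 -3.3 -3.3 -3.4 -3.5]
```

```bash
python3 - <<'E'
from h import *
a=load("b_scene");b=load("b_side")
def tri(p,q):
    o1,d1=ray(a,*p);o2,d2=ray(b,*q); d1/=np.linalg.norm(d1);d2/=np.linalg.norm(d2)
    s=np.linalg.lstsq(np.c_[d1,-d2],o2-o1,rcond=None)[0]; P,Q=o1+d1*s[0],o2+d2*s[1]; return (P+Q)/2,np.linalg.norm(P-Q)
print("joint",tri((510,157),(267,187)),"low",tri((483,285),(280,303)),"top",tri((598,5),(348,12)))
E
python3 -m pendant '[0,0.9,0,0,0,0,70, 0,1,0,0,0,0,70, 0,1,0,0,0,0,70, 0,1,0,0,0,0,70, 0,1,0,0,0,0,70, 0,0.8,0,0,0,0,70, 0,0.5,0,0,0,0,70, 0,0,0,0,0,0,70, 0,0,0,0,0,0,70]' 40
python3 - <<'E'
from h import *
o=env.get_obs(); print(o["tool_pos"],o["tool_rot"],o["time_s"],o["force"],o["qpos"])
snap("wrist","v_wrist")
E
```

```text
joint (array([0.34692638, 0.55416418, 0.53100663]), np.float64(0.004351279099693634)) low (array([0.3484402 , 0.54412884, 0.26720757]), np.float64(0.0025351621509687896)) top (array([0.21454419, 0.50137138, 0.78625542]), np.float64(0.06602573472626107))
time_s: 26.1
tool_pos: [0.5064, 0.28, 0.3018]
tool_rot: [-90.0, 0.0, -4.0]
force: [0.3, -0.6, -0.1]
grip_width: 0.0698
[0.50641858 0.27996998 0.30175977] [-9.00326714e+01  4.02925941e-02 -4.03362521e+00] 26.1 [ 0.26806302 -0.60668345 -0.0953466 ] [ 20.72304916  17.72418185 -64.6231039   84.7253272   15.97261799
  87.62394514  42.46717891]
```

View pics/v_wrist.png

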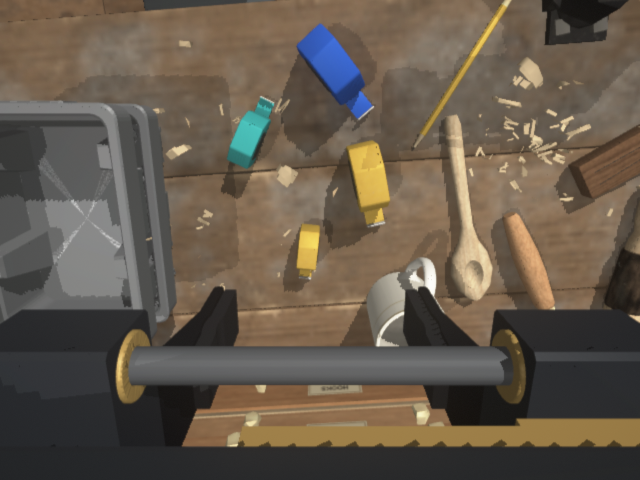

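```bash
python3 - <<'E'
from h import *
crop("v_wrist",320,120,110,120,6,"v1")
E
```

```text
(no output)
```

View pics/v1.png

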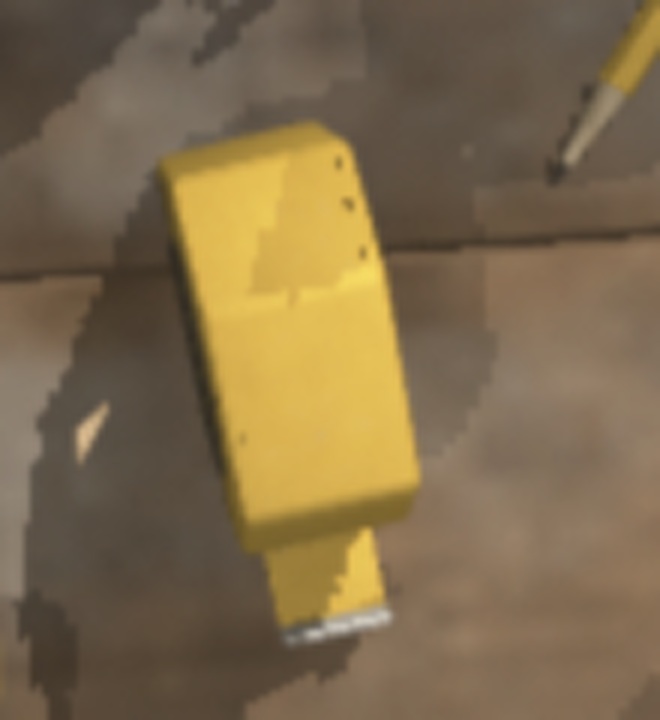

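```bash
python3 - <<'E'
from h import *
c=load("v_wrist")
f=lambda u,v,z:onz(c,u/6-.4+320,v/6-.4+120,z)
P=[f(u,v,.062) for u,v in[(205,310),(388,287),(418,490),(245,525)]]; print(np.round(P,4))
w=lambda a,b:(np.linalg.norm(P[a]-P[b])*1e3,np.degrees(np.arctan2(*(P[b]-P[a])[[1,0]])))
print(w(0,1),w(3,2),w(0,3),w(1,2))
print("rear top lower pts z?", f(160,170,.04),f(352,140,.04), "base front",f(245,550,0),f(418,515,0),"hook",f(285,640,.01),f(392,615,.01))
E
```

```text
[[0.4833 0.3133 0.062 ]
 [0.4817 0.342  0.062 ]
 [0.5145 0.346  0.062 ]
 [0.5182 0.3181 0.062 ]]
(np.float64(28.80690967619146), np.float64(93.11313325581756)) (np.float64(28.170381632327345), np.float64(97.70126643759116)) (np.float64(35.24776098721549), np.float64(7.782037322642535)) (np.float64(32.94710152107611), np.float64(6.841241902410617))
rear top lower pts z? [0.46319507 0.30853004 0.04      ] [0.46062251 0.33990339 0.04      ] base front [0.53721096 0.32275216 0.        ] [0.53282168 0.35506531 0.        ] hook [0.55231882 0.3285824  0.01      ] [0.54894786 0.34837623 0.01      ]
```

```bash
python3 -m pendant '[-0.13,0.6,-0.2,0,0,0.6,60, -0.14,0.63,-0.6,0,0,0.63,60, 0,0,-1,0,0,0,60, 0,0,-1,0,0,0,60, 0,0,-1,0,0,0,60, 0,0,-0.7,0,0,0,60, 0,0,0,0,0,0,60, 0,0,0,0,0,0,60]' 40
python3 - <<'E'
from h import *
o=env.get_obs(); print(o["tool_pos"],o["tool_rot"],o["time_s"],o["force"])
snap("wrist","w_wrist")
E
```

```text
time_s: 27.15
tool_pos: [0.4969, 0.3293, 0.1235]
tool_rot: [-90.0, -0.1, 8.2]
force: [0.7, -0.2, 0.7]
grip_width: 0.0597
[0.49685332 0.32928925 0.12353833] [-89.9603695   -0.09508038   8.16108308] 27.15 [ 0.65784586 -0.24811246  0.66217483]
```

View pics/w_wrist.png

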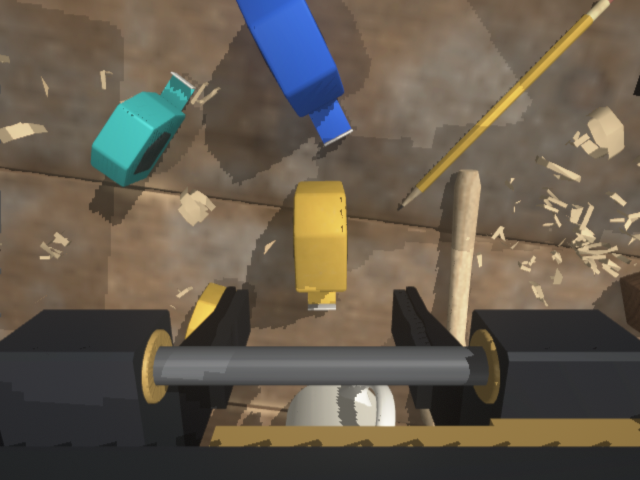

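```bash
python3 - <<'E'
from h import *
c=load("w_wrist")
print("front top",onz(c,321,290,.062),"hook",onz(c,321,309,.012),"rear",onz(c,320,183,.04))
for p in[(222,285),(190,340),(235,300)]: print("small",onz(c,*p,.045),onz(c,*p,.0))
for p in[(290,400)]: print("mug",onz(c,*p,.1))
E
```

```text
front top [0.5144901  0.33255657 0.062     ] hook [0.55083334 0.33786171 0.012     ] rear [0.45738045 0.32381817 0.04      ]
small [0.5272039  0.27315284 0.045     ] [0.547865   0.26475711 0.        ]
small [0.56807808 0.255741   0.045     ] [0.59637385 0.24409299 0.        ]
small [0.53611205 0.28187013 0.045     ] [0.55843706 0.27510265 0.        ]
mug [0.56128792 0.32300216 0.1       ]
```

```bash
python3 -m pendant '[-0.03,0,-0.6,0,0,0,60, 0,0,-0.9,0,0,0,60, 0,0,-0.6,0,0,0,60, 0,0,-0.36,0,0,0,60, 0,0,0,0,0,0,40, 0,0,0,0,0,0,0, 0,0,0,0,0,0,0, 0,0,0,0,0,0,0, 0,0,0,0,0,0,0, 0,0,0,0,0,0,0]' 40
python3 - <<'E'
from h import *
o=env.get_obs(); print(o["tool_pos"],o["tool_rot"],o["time_s"],o["force"],o["grip_width"])
E
```

```text
time_s: 28.45
tool_pos: [0.4952, 0.3295, 0.0245]
tool_rot: [-90.0, -0.1, 8.2]
force: [-0.6, -1.3, 5.0]
grip_width: 0.0298
[0.49524493 0.3295271  0.02453586] [-8.99911315e+01 -6.32736680e-02  8.21158487e+00] 28.45 [-0.61178242 -1.29650968  5.02135331] 0.029783125985964855
```

```bash
python3 -m pendant '[0,0,0.4,0,0,0,0, 0,0,0.8,0,0,0,0, 0,0,1,0,0,0,0, 0,0,1,0,0,0,0, 0,0,1,0,0,0,0, 0,-0.3,0.7,0,0,0,0, 0,-0.7,0.4,0,0,-0.2,0, 0,-1,0,0,0,-0.35,0, 0,-1,0,0,0,-0.35,0, 0,-1,0,0,0,-0.35,0]' 40
python3 -m pendant '[0,-1,0,0,0,0,0, 0,-1,0,0,0,0,0, 0,-0.6,0,0,0,0,0, 0,-0.26,0,0,0,0,0, 0,0,0,0,0,0,0, 0,0,0,0,0,0,0]' 40
python3 - <<'E'
from h import *
o=env.get_obs(); print(o["tool_pos"],o["tool_rot"],o["time_s"],o["force"],o["grip_width"])
snap("wrist","x_wrist");snap("side","x_side");crop("x_side",200,100,250,200,3,"x1")
E
```

```text
time_s: 29.7
tool_pos: [0.4941, 0.1683, 0.2358]
tool_rot: [-90.0, 0.0, -4.3]
force: [0.9, -0.3, -1.4]
grip_width: 0.0294
time_s: 30.45
tool_pos: [0.4946, 0.0567, 0.2359]
tool_rot: [-90.0, 0.0, -4.1]
force: [-0.5, 0.1, -1.4]
grip_width: 0.0297
[0.49459632 0.05673552 0.23585078] [-8.99515394e+01  6.19920386e-05 -4.13275073e+00] 30.45 [-0.48011662  0.13555724 -1.367057  ] 0.029692075329514223
```

View pics/x_wrist.png

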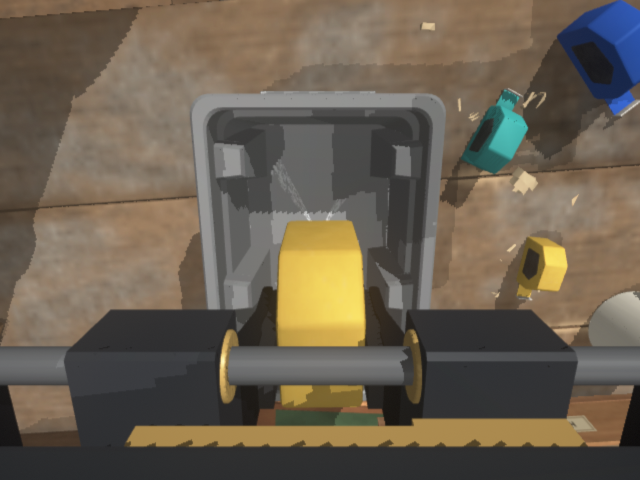

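View pics/x1.png

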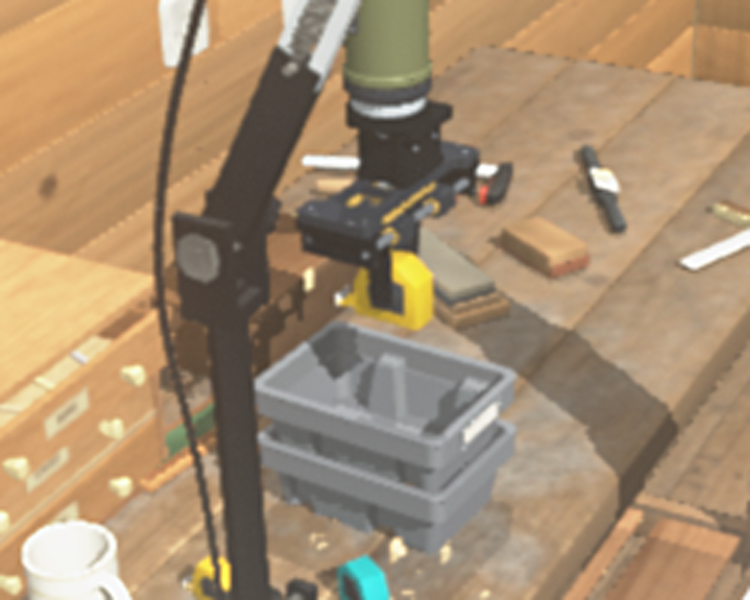

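```bash
python3 -m pendant '[0.02,-0.04,-0.5,0,0,0,0, 0,0,-0.9,0,0,0,0, 0,0,-0.9,0,0,0,0, 0,0,-0.6,0,0,0,0, 0,0,-0.35,0,0,0,0, 0,0,-0.2,0,0,0,0, 0,0,-0.05,0,0,0,0, 0,0,0,0,0,0,0]' 40
python3 -m pendant '[0,0,-0.05,0,0,0,0, 0,0,0,0,0,0,0]' 40
```

```text
time_s: 31.55
tool_pos: [0.4961, 0.0534, 0.0964]
tool_rot: [-90.0, -0.1, -4.3]
force: [-0.0, -0.0, -1.5]
grip_width: 0.0299
time_s: 31.8
tool_pos: [0.4957, 0.0532, 0.094]
tool_rot: [-90.0, -0.0, -4.3]
force: [-0.6, 0.1, -1.8]
grip_width: 0.0301
```

```bash
python3 -m pendant '[0,0,-0.05,0,0,0,0, 0,0,0,0,0,0,0]' 40
python3 -m pendant '[0,0,-0.03,0,0,0,0, 0,0,0,0,0,0,0]' 40
```

```text
time_s: 32.05
tool_pos: [0.4954, 0.0533, 0.0916]
tool_rot: [-90.0, 0.0, -4.3]
force: [-0.4, -0.4, -2.5]
grip_width: 0.0297
time_s: 32.3
tool_pos: [0.4955, 0.0533, 0.0914]
tool_rot: [-90.0, 0.0, -4.3]
force: [-2.8, -1.2, 6.5]
grip_width: 0.0296
```

Contact came at TCP z = 0.0914 m, where 0.0915 was predicted for a fully seated upper tote. I release the tape and back off.

```bash
python3 -m pendant '[0,0,0,0,0,0,36, 0,0,0,0,0,0,39, 0,0,0.3,0,0,0,39, 0,0,0.8,0,0,0,39, 0,0,1,0,0,0,39, 0,0,1,0,0,0,39, 0,0,1,0,0,0,39, 0,-0.6,0.5,0,0,0,39, 0,-0.9,0,0,0,0,39, 0,-0.9,0,0,0,0,39]' 40
python3 -m pendant '[0,0,0,0,0,0,39, 0,0,0,0,0,0,39]' 40
python3 - <<'E'
from ov import *
o=env.get_obs(); print(o["tool_pos"],o["tool_rot"],o["time_s"],o["force"],o["grip_width"])
snap("wrist","y_wrist");snap("side","y_side");snap("scene","y_scene")
r=[(.509,.0535,-4,.08,(0,255,0)),(.5093,.054,-4.2,.14,(0,0,255))]
ov("y_side",270,170,120,130,5,"y3",r); ov("y_scene",280,180,120,110,6,"y4",r)
E
```

```text
time_s: 33.55
tool_pos: [0.4959, -0.0433, 0.2759]
tool_rot: [-90.1, -0.1, -4.2]
force: [0.1, 0.3, -0.3]
grip_width: 0.0387
time_s: 33.8
tool_pos: [0.4957, -0.0417, 0.2751]
tool_rot: [-90.0, -0.0, -4.2]
force: [-0.8, 0.4, -0.6]
grip_width: 0.0387
[ 0.4956954  -0.04167169  0.27506412] [-8.99663272e+01 -3.44107360e-02 -4.22776636e+00] 33.8 [-0.78717167  0.38877668 -0.57672194] 0.03868994085835777
```

View pics/y_wrist.png

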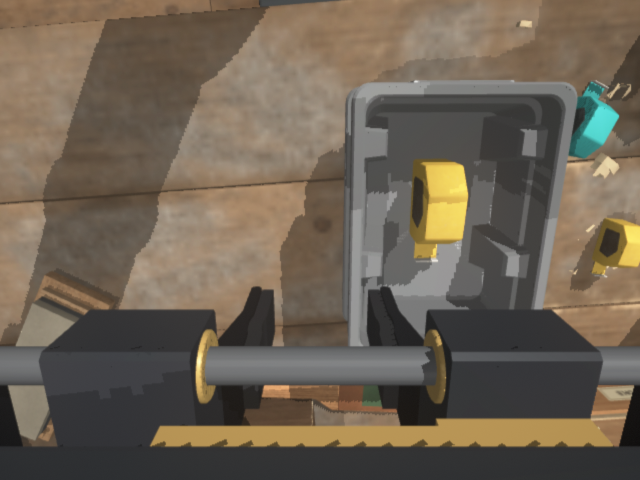

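View pics/y3.png

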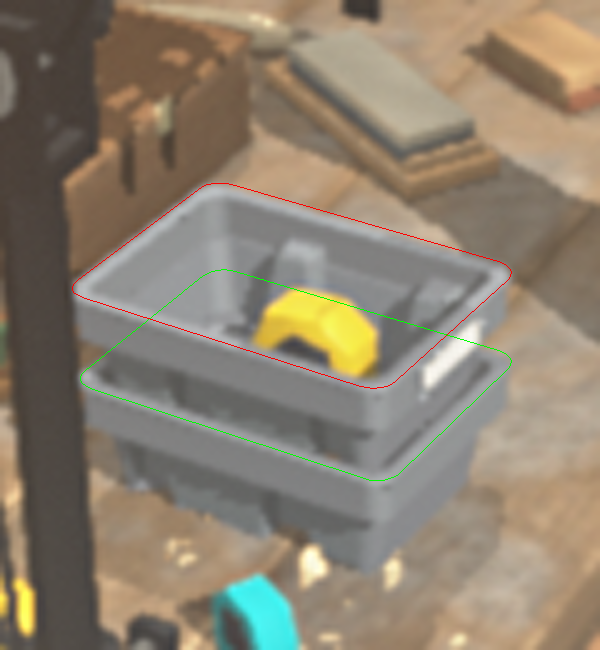

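View pics/y_scene.png

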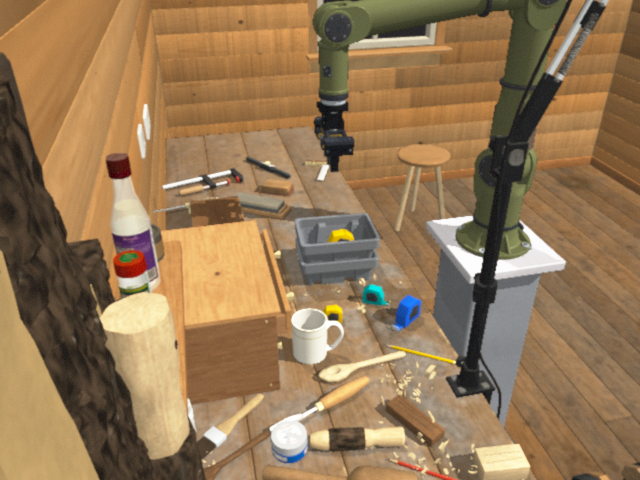

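View pics/y4.png

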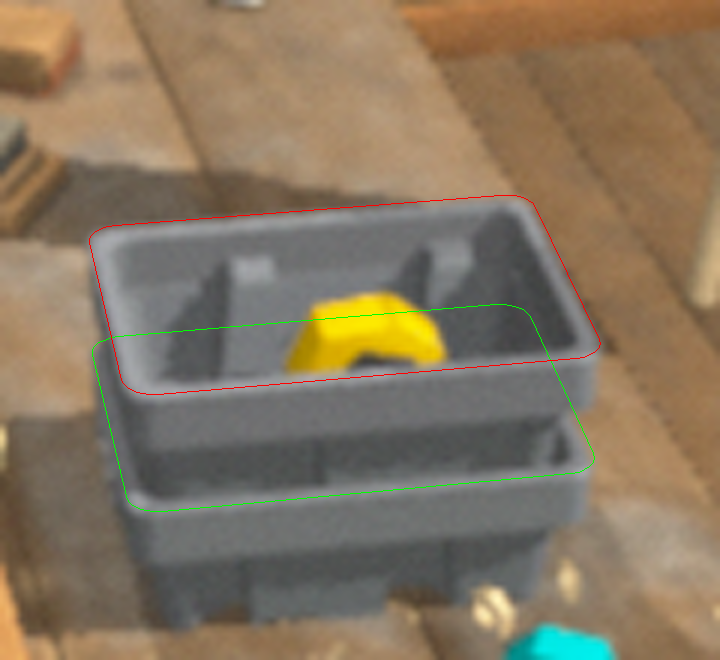

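The tape stands in the upper tote, the stack is level, the bystanders have not moved and the gripper is clear. I hand in.

```bash
python3 -c "
from cell import env
env.sign_off(); print(env.get_obs()['time_s'])"
```

```text
the job is handed in; nothing more can be done
the job is handed in; nothing more can be done
```

The job is done and handed in at about 34 s of robot time. I lifted the upper tote out, put the wooden block flat in the lower tote, and turned the upper tote 180° so its card end is now toward the robot. Then I set it on the lower tote and stood the large yellow tape measure inside it.

- **Seating:** The wrist-camera fit puts the upper rim at z = 0.14 m (60 mm above the lower one), level, at (0.510, 0.054). That is about 1 mm from the lower tote's axis and within 0.5° of its direction. Contact during the two set-downs agreed with this: the tote touched at a tool height of 0.116 m, as expected, and the tape at 0.0914 m against 0.0915 m.
- **Surroundings:** The last pictures show the mug, whetstone, sanding block, spoon and the other tape measures where they were, and the gripper clear of everything.
- **Small disagreements:** The block touched the floor of the lower tote about 6 mm higher on the tool than my estimate (13 N), but it lies flat. Before lowering, the scene and wrist cameras put the upper tote about 1.5 to 3 mm short along x, so I shifted it about 1.5 mm. The scene overlay still showed about 1 pixel of common calibration offset.

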